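Open the locked hatch of the detector's high-voltage box

ROBOT

A 6-joint arm with a two-finger parallel gripper is mounted at the origin on the work surface. World frame = base frame: x ahead of the robot, y to its left, z up, the work surface at z = 0. Lengths are in m, angles in rad, forces in N, time in s.
With the tool pointing down it reaches from about 0.275 to 0.825 m from the base axis. Payload 5.2 kg.
Tool frame: the origin (TCP) lies midway between the tips of the shut fingers; the grasp point (between the pads) lies 19 mm behind it (robot.grip_depth is the distance from the TCP to the grasp point, in m); z points along the fingers, y is the direction in which the jaws open and shut (so a half turn about z gives the same grasp; the last joint's range is limited). The gripper opens to 93 mm and grips with 3 to 60 N. Pads are 15 mm wide; open, the fingers measure 128 mm over their backs; the gripper's body (75 mm by 188 mm) begins 65 mm behind the grasp point.
Start: joints at [1.115, 0.259, 1.535, -0, 1.348, -0.203], TCP at [0.138, 0.533, 0.219] pointing down, gripper open.
Joint ranges: [-3.14, 3.14], [-0.91, 2.08], [0.19, 2.58], [-1.22, 4.36], [0.22, 2.71], [-3.12, 3.12]. Speed limits (rad/s): [2.57, 2.57, 3.14, 3.14, 3.14, 3.14].

INTERFACE

Orientations are given as a unit quaternion [w, x, y, z].
In Python, from cell import robot gives the robot as it stands.
- The arm moves only by the tool apply_moves, never from a script. Its argument "series" is a list of rows, each an object of numbers: "wx", "wy", "wz": the turn, a rotation vector about the tool's x, y, z in units of 180 degrees (1.0 is 180 degrees); "tx", "ty", "tz": the shift along the tool's x, y, z in units of 0.03 m (1.0 is 0.03 m); "hand": the closure, from 0 (fully open) to 1 (shut). A call has 1 to 8 rows; each row shifts and turns the commanded pose from where the row before left it, along the tool's axes as they then stand; what a row does not reach is not made up. A row lasts 1/10 s, in which the tool goes at most 50 mm and 8.59 degrees, less where a joint would pass 70% of its speed; a pose out of reach is approached as far as the arm can. A call with a number of a shift or a turn outside -1 to 1 is refused whole. A call with a gripper value outside its range is refused whole. The fingers move at their own pace and stop on an object; the grip force is fixed at half the most. Time passes only in rows, so rows that do not move let the fingers close. It gives the time, the measured TCP pose, the force and the opening at its end, in the units of the state.
- robot.get_obs(): the state, without advancing time (a new reading comes with each control period).
- robot.snapshot(name): name is "scene" or "side" or "wrist"; returns a dict with "frame" (480x640x3 uint8, red, green, blue), "z_map" (480x640 float32, m along the optical axis (not along the pixel's ray), 0 where there is no reading), "camera_matrix" (3x3 intrinsics, pixels), "extrinsics" (4x4, takes a point from world to camera coordinates). Camera axes: x right, y down, z forward; pixel columns grow to the right and rows downward; lengths in m; the calibration is good to about 2 mm. A picture is of the moment at which its call begins.
- robot.job_done(): hands the job in, once; it reports no verdict.
The state is a dict: "time_s": time; "joint_positions": joint angles; "joint_vel": joint speeds; "joint_efforts": joint torques, N m; "ee_pos": TCP position; "eef_rot": TCP orientation; "wrist_force": force on the tool from outside, world axes, zero at the start; "moment": the same for the moment, N m; "opening": opening from 0.0 (shut) to 1.0 (fully open).
Only numpy, scipy, OpenCV 4.12 (cv2) and the standard library are available. Lean on these libraries where they do the work, as an engineer would, in place of code of your own. Each camera call takes 0.05 s, during which the arm holds its last target.

TASK

Take the yellow T-handled key from the rack, put it fully into the lock on the sloping hatch of the high-voltage box, feeling for the sunk lock barrel, and turn it clockwise to draw the hidden bolt. Then raise the hatch until it stands wide open by itself, and leave the key in the lock. The spare keys and the other things on the bench stay where they are.

Things in the scene. Friction and masses are not known exactly. Their poses are not given: they have to be found in the camera images.
- key: Yellow-handled steel T-key, 93 mm long, 0.10 to 0.17 kg, upright in the rack. Origin: centre of its bottom end; z along the shank up to the handle; x along bit and handle bar (half a turn about z is the same key). Flat bit at the bottom 29 (x) by 8.5 (y) by 8 mm high, then a round 8 mm shank, a stop collar, a hub 18 mm across at 64 to 75 mm and the T-bar at 75 to 93 mm.
- key_grip (a point): Centre of the yellow T-bar, 84 mm up the key's z from its bottom end; the bar is 60 (x) by 14 (y) by 18 mm (z). Axes of the key.
- key_collar (a point): Centre of the underside of the key's stop collar (28 mm across, 5 mm thick), 25 mm above the key's bottom end. In the rack it rests on the rack's top; in the lock it rests on the lock plate when the key is fully home.
- rack: Dark key rack, 228 (x) by 60 (y) by 42 mm, fixed; origin under its centre, x along the row. Three slots (31 by 10.5 mm, 32 mm deep) along x, 75 mm apart, each holding one T-key with its bar along the rack's x. Which key stands in which slot varies.
- keyhole (a point): Centre of the keyhole, on the outer face of the steel lock plate (52 mm square, 6 mm thick, 6 mm proud of the hatch). z: outward normal of the hatch, leaning 30 degrees from vertical to the box's front when shut; x along the hatch up to its hinge; y across. The slot is 32 (x) by 10.5 mm (y), slightly chamfered. Under the plate is a free chamber 10 mm high, where the bit can turn.
- barrel_top (a point): Top of the dark lock barrel on the lock's axis, 16 mm below the keyhole; axes of the keyhole, not of the barrel. A key whose bit is not in line with the barrel's notch (11 mm wide, about 5 degrees of play each way) stops here; in line, it drops 9 mm more and is home. The notch stands an unknown 10 to 52 degrees anticlockwise (seen from outside) of the slot: feel for it with about 5 N.
- bolt_axis (a point): Point on the lock's axis 32 mm below the keyhole, where the hidden bolt turns with the barrel. Turned clockwise (seen from outside) by the key, the bolt is clear of its keeper from 28 degrees clockwise of the slot's direction on and stops at 35. It turns stiffly (0.15 Nm) and stays. Out of line with the slot the bit is caught under the plate, so the key can pull the hatch, after up to 11 mm of free play.
- hatch (a joint): Opening angle of the blue sloping hatch, rad: 0 shut, 0.95 wide open at its stop. Hinged along its upper, far edge. Stiff balanced hinge: it stays where it is put, and a pull of 3 to 6 N at the lock moves it once the bolt is drawn. While bolted it only gives a hair.
- hatch_hinge (a point): Middle of the hatch's hinge axis, which runs along this point's y; turning by a positive angle about +y opens the hatch. Axes turn with the hatch and equal the keyhole's. The keyhole lies 160 mm from it along -x and 9 mm along +z.
- console: The high-voltage box: grey sheet-metal desk case, fixed, 180 deep (x) by 260 wide (y), 55 mm high in front and 159 mm at the back, the blue hatch (266 mm wide, 216 mm long) forming its sloping top. Origin under its centre; its front looks along its -x, which points to the rack's side of the bench.
- key_red: Spare key with a red handle, same size, in the rack. Leave alone.
- key_blue: Spare key with a blue handle, same size, in the rack. Leave alone.
- screwdriver: Black-handled screwdriver lying on the bench between the rack and the box, 190 mm long. Leave alone.
- meter: Dark grey hand-held meter lying flat, 85 by 165 by 34 mm. Leave alone.
- bottle: White plastic bottle, 60 mm across, 150 mm high, beyond the rack. Leave alone.
- reel: Small grey reel, 68 mm across, 40 mm high, beyond the rack. Leave alone.
- tray: Blue parts tray, 160 by 100 by 32 mm, outside the rack. Leave alone.
- detector: Black detector housing on a 150 mm square base plate, fixed, 112 mm across and 152 mm high, a small circuit board beside its top up to 190 mm. Left of the box.
Mind the look-alikes: they are no part of the job. What is meant by the key is not brown or turquoise, and is the larger of those in its own colour.

How it is judged:
By the outcome, as a careful person would: the job done as asked, in the order asked, and still so for the second after the job is handed in, with the robot touching nothing.
It also fails if it takes over 58 s, if anything falls off the work surface, if the arm or the gripper's body presses on something with over 40 N, if the wrist force passes 120 N, or if a joint passes its speed limit or range.

## Working session

There is one attempt and no reset: what is moved stays moved. The work goes in short steps, Python scripts to look and compute and a tool call to move; the robot and the scene stay as the last step left them, time stands still between calls to the robot, and variables do not carry over. Pictures are saved under pics/ and viewed, and the job is handed in when it is done.

Besides the shell and the picture viewer there is one more tool, called after "Emit:" as name(argument=value, ...), one argument or row to a line, values as JSON. apply_moves: Moves the arm, as the interface text tells. Shifts and turns lie within -1 to 1; 1 stands for 0.03 m of shift or 180 degrees of turn. Its arguments: {"type":"object","properties":{"series":{"type":"array","items":{"type":"object","properties":{"wx":{"type":"number"},"wy":{"type":"number"},"wz":{"type":"number"},"tx":{"type":"number"},"ty":{"type":"number"},"tz":{"type":"number"},"hand":{"type":"number"}}}}},"required":["series"]}

```bash
ls; mkdir -p pics
python3 - <<'E'
from cell import robot
import cv2, numpy as np, pickle
o=robot.get_obs(); print(o)
d={}
for n in ("scene","side","wrist"):
    s=robot.snapshot(n); d[n]=s
    cv2.imwrite(f"pics/a_{n}.png",s["frame"][:,:,::-1]); print(n,s["camera_matrix"].tolist(),np.round(s["extrinsics"],4).tolist())
pickle.dump(d,open("a.pkl","wb"))
E
```

```text
pics
{'time_s': 0.0, 'joint_positions': array([ 1.11517878e+00,  2.59344104e-01,  1.53608190e+00, -1.69504109e-05,
        1.34800010e+00, -2.02823069e-01]), 'joint_vel': array([ 0.00126123, -0.0012184 ,  0.0020363 , -0.00101292, -0.00181803,
       -0.00107984]), 'joint_efforts': array([ 6.46730541e-06, -4.37287152e+01, -2.84006560e+01,  7.17662531e-02,
        4.09401034e-02, -1.15518492e-04]), 'ee_pos': array([0.13730913, 0.53201607, 0.2178176 ]), 'eef_rot': array([-2.88561790e-04,  1.26059030e-01,  9.92022319e-01, -8.70163575e-04]), 'wrist_force': array([ 0.36762051, -0.322636  , -0.93325227]), 'moment': array([ 0.01323884, -0.00834959, -0.00982528]), 'opening': 0.9974084298333323}
scene [[477.39686379053006, 0.0, 328.83672930066933], [0.0, 477.39686379053006, 240.8869951117279], [0.0, 0.0, 1.0]] [[-0.4283, 0.9036, -0.0094, 0.2658], [0.5129, 0.2345, -0.8258, -0.1769], [-0.744, -0.3585, -0.5639, 1.6429], [0.0, 0.0, 0.0, 1.0]]
side [[456.3150309532361, 0.0, 313.89098532610535], [0.0, 456.3150309532361, 235.61486964711685], [0.0, 0.0, 1.0]] [[0.9994, -0.0349, 0.0038, -0.5519], [-0.0184, -0.6127, -0.7901, 0.1065], [0.0299, 0.7895, -0.613, 1.1605], [0.0, 0.0, 0.0, 1.0]]
wrist [[348.09160335598244, 0.0, 319.602741183186], [0.0, 348.09160335598244, 241.93542054554945], [0.0, 0.0, 1.0]] [[0.2507, 0.9681, -0.0034, -0.5483], [0.9407, -0.2428, 0.237, -0.0271], [0.2286, -0.0626, -0.9715, 0.3902], [0.0, 0.0, 0.0, 1.0]]
```

View pics/a_scene.png

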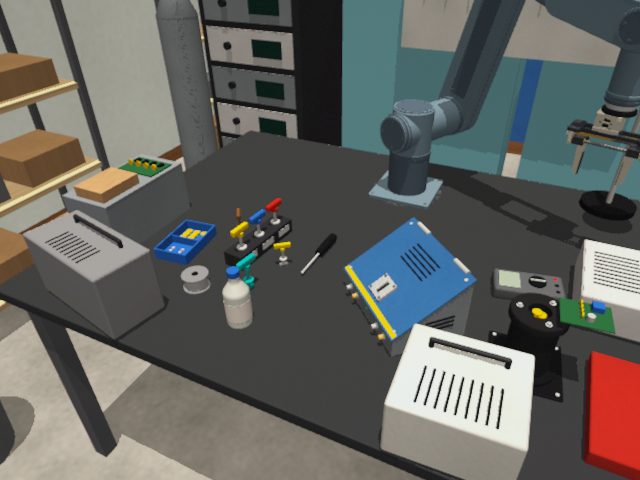

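View pics/a_side.png

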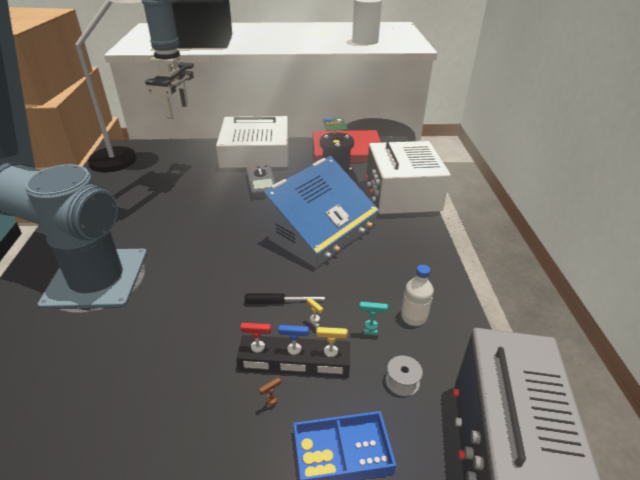

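View pics/a_wrist.png

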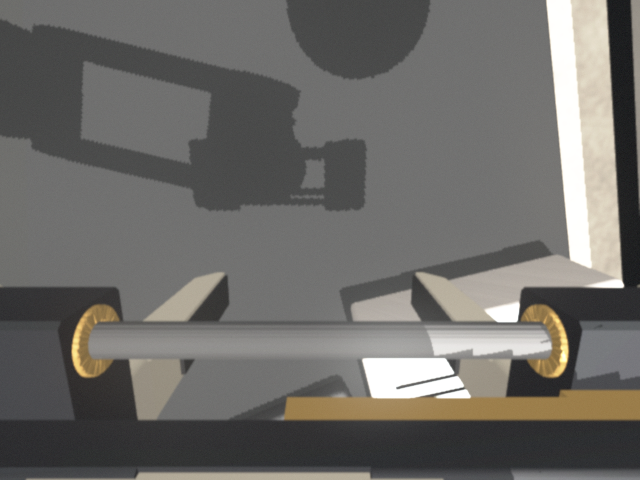

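In the scene view, the yellow keys are the rack key at (240,228) and a loose one at (282,246). In the side view they are at (332,334) and (315,306). The one standing in the rack looks larger, so I'll check it with enlarged crops and measure it.

```bash
cat > h.py <<'E'
import numpy as np, cv2, pickle
def cloud(s):
    z=s["z_map"].astype(float);K=s["camera_matrix"];E=s["extrinsics"]
    v,u=np.mgrid[0:480,0:640]
    c=np.stack([(u-K[0,2])/K[0,0]*z,(v-K[1,2])/K[1,1]*z,z],-1)
    return (c-E[:3,3])@E[:3,:3]
def hsv(s): return cv2.cvtColor(s["frame"],cv2.COLOR_RGB2HSV)
def proj(s,p):
    E=s["extrinsics"];c=np.asarray(p)@E[:3,:3].T+E[:3,3];q=c@s["camera_matrix"].T
    return q[...,:2]/q[...,2:]
E
python3 - <<'E'
from h import *
d=pickle.load(open("a.pkl","rb"))
for n in("scene","side"):
    s=d[n];P=cloud(s);h=hsv(s)
    for col,lo,hi in(("yel",20,33),("red",0,5),("blue",105,118)):
        m=cv2.inRange(h,(lo,150,90),(hi,255,255))
        k,l,st,ce=cv2.connectedComponentsWithStats(m)
        for i in range(1,k):
            if st[i,4]<25: continue
            q=P[(l==i)&(s["z_map"]>0)]
            print(n,col,ce[i].round(1),st[i,4],"med",np.median(q,0).round(3),"lo",np.percentile(q,3,0).round(3),"hi",np.percentile(q,97,0).round(3))
a=d["side"]["frame"][285:385,225:395,::-1];b=d["scene"]["frame"][190:290,210:310,::-1]
cv2.imwrite("pics/b.png",np.hstack([cv2.resize(a,None,fx=3,fy=3),cv2.resize(b,(290,300))]))
cv2.imwrite("pics/c.png",np.hstack([cv2.resize(d["side"]["frame"][150:270,255:395,::-1],None,fx=2.8,fy=2.8),cv2.resize(d["scene"]["frame"][210:350,335:480,::-1],(350,336))]))
E
```

```text
scene yel [592.6 135.4] 63 med [0.148 0.493 0.331] lo [0.14  0.465 0.328] hi [0.158 0.528 0.334]
scene yel [137.8 162.9] 30 med [ 0.488 -0.694  0.173] lo [ 0.466 -0.722  0.165] hi [ 0.492 -0.686  0.182]
scene yel [145.6 165. ] 32 med [ 0.488 -0.665  0.171] lo [ 0.46  -0.688  0.164] hi [ 0.491 -0.658  0.181]
scene yel [153.4 166.6] 30 med [ 0.488 -0.636  0.172] lo [ 0.463 -0.654  0.165] hi [ 0.492 -0.626  0.182]
scene yel [238.9 229.7] 174 med [ 0.579 -0.279  0.105] lo [ 0.474 -0.361  0.001] hi [ 0.606 -0.273  0.112]
scene yel [187.2 232.5] 44 med [ 0.543 -0.501  0.01 ] lo [ 0.522 -0.512  0.007] hi [ 0.56  -0.493  0.014]
scene yel [194.7 233.9] 43 med [ 0.539 -0.476  0.01 ] lo [ 0.519 -0.483  0.005] hi [ 0.558 -0.47   0.013]
scene yel [281.7 245.3] 118 med [ 0.55  -0.172  0.066] lo [ 0.457 -0.206  0.001] hi [ 0.564 -0.155  0.073]
scene yel [371.  302.5] 375 med [0.659 0.125 0.062] lo [0.567 0.029 0.058] hi [0.734 0.201 0.066]
scene yel [581.8 308.5] 60 med [0.633 0.525 0.178] lo [0.611 0.522 0.17 ] hi [0.654 0.532 0.183]
scene yel [539.1 313. ] 119 med [0.641 0.459 0.146] lo [0.622 0.
[... 1310 characters left out ...]
[0.754 0.691 0.035] lo [0.712 0.586 0.032] hi [0.812 0.767 0.039]
side red [255.4 328.2] 299 med [ 0.427 -0.271  0.107] lo [ 0.401 -0.276  0.088] hi [ 0.454 -0.261  0.112]
side red [455.8 391.9] 32 med [ 0.806 -0.382  0.041] lo [ 0.802 -0.386  0.036] hi [ 0.81  -0.377  0.043]
side red [461.  454.1] 42 med [ 0.781 -0.499  0.041] lo [ 0.777 -0.505  0.036] hi [ 0.786 -0.492  0.044]
side blue [423. 269.] 64 med [ 0.777 -0.158  0.15 ] lo [ 0.767 -0.168  0.148] hi [ 0.787 -0.148  0.152]
side blue [292.7 328.2] 153 med [ 0.501 -0.277  0.109] lo [ 0.476 -0.283  0.106] hi [ 0.528 -0.27   0.112]
side blue [356.6 436. ] 1682 med [ 0.626 -0.439  0.005] lo [ 0.508 -0.51   0.002] hi [ 0.664 -0.417  0.033]
```

View pics/b.png

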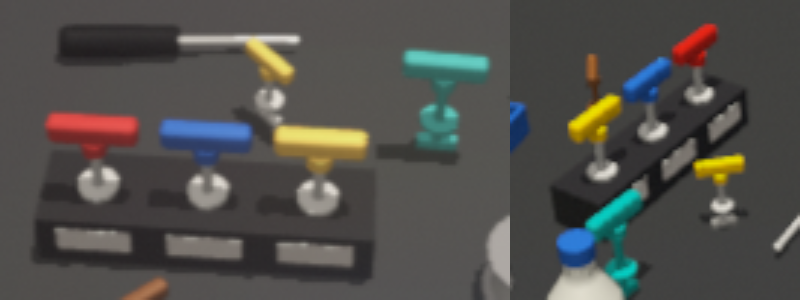

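View pics/c.png

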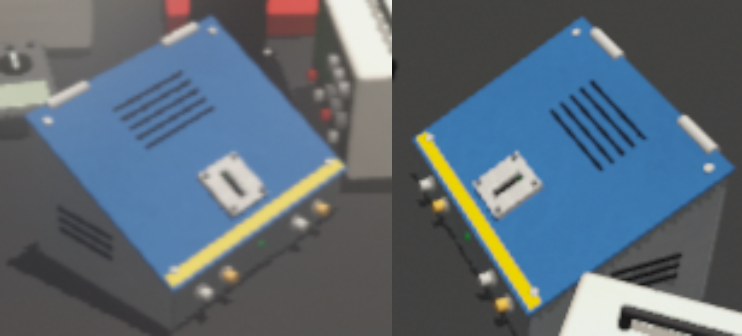

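In the crop, the rack's right slot (side 332,334) holds the full-size yellow key. The yellow one at (315,306) is clearly smaller and stands loose on the bench, so the rack key is the target. Next I'll measure precisely.

Run:
```python
from h import *
d=pickle.load(open("a.pkl","rb"))
# ray-cast centroids of bars onto z plane using top-face pixels
for n in("scene","side"):
    s=d[n];P=cloud(s);h=hsv(s);ctr=[]
    for col,lo,hi,x0 in(("red",0,6,.43),("blue",103,119,.505),("yel",18,34,.578)):
        m=cv2.inRange(h,(lo,110,60),(hi,255,255))>0
        m&=(abs(P[...,0]-x0)<.045)&(abs(P[...,1]+.277)<.03)&(P[...,2]>.09)
        q=P[m]; t=q[q[:,2]>np.percentile(q[:,2],97)-.003]
        r=cv2.minAreaRect((t[:,:2]*1000).astype(np.float32))
        print(n,col,m.sum(),len(t),"topz",np.median(t[:,2]).round(4),"rect",np.round(r[0],1),np.round(r[1],1),round(r[2],1),"all lo/hi",np.percentile(q,1,0).round(4),np.percentile(q,99,0).round(4)); ctr.append(r[0])
    c=np.array(ctr);v=c[2]-c[0];print("dir",np.degrees(np.arctan2(v[1],v[0])),np.linalg.norm(v))
    # hatch
    m=cv2.inRange(h,(100,120,40),(119,255,255))>0
    m&=(P[...,0]>.4)&(P[...,0]<.85)&(P[...,1]>-.05)&(P[...,1]<.45)&(P[...,2]>.05)&(P[...,2]<.17)
    q=P[m]
    for _ in range(4):
        c0=q.mean(0);nn=np.linalg.svd(q-c0,full_matrices=False)[2][2];nn*=np.sign(nn[2]);q=q[abs((q-c0)@nn)<.004]
    print(n,"hatch n",nn.round(4),"tilt",np.degrees(np.arccos(nn[2])).round(2),"az",np.degrees(np.arctan2(nn[1],nn[0])).round(2),len(q),c0.round(4), "std",np.std((q-c0)@nn))
    # lock plate pixels
    u0,v0,u1,v1=(320,198,355,232) if n=="side" else(366,268,402,304)
    dd=(P-c0)@nn
    W=s["frame"][v0:v1,u0:u1].astype(int)
    print(n,"height over hatch of plate", np.percentile(dd[v0:v1,u0:u1][(W.min(-1)>110)],[10,50,90]))
    g=W.max(-1); dk=(g<70).astype(np.uint8)
    k,l,st,ce=cv2.connectedComponentsWithStats(dk); print(st[1:].tolist(),(ce[1:]+[u0,v0]).round(1).tolist())
a=cv2.resize(d["side"]["frame"][195:237,315:360,::-1],None,fx=8,fy=8,interpolation=cv2.INTER_NEAREST)
b=cv2.resize(d["scene"]["frame"][265:307,362:407,::-1],None,fx=8,fy=8,interpolation=cv2.INTER_NEAREST)
cv2.imwrite("pics/d.png",np.hstack([a,b]))
```

```text
scene red 121 32 topz 0.111 rect [ 431.1 -265. ] [13.2 54.9] 82.2 all lo/hi [ 0.4014 -0.2732  0.0924] [ 0.4585 -0.2557  0.1134]
scene blue 132 45 topz 0.1109 rect [ 502.9 -273.4] [12.6 61. ] 86.8 all lo/hi [ 0.4734 -0.2815  0.091 ] [ 0.5334 -0.2641  0.1133]
scene yel 155 50 topz 0.1108 rect [ 578.3 -281. ] [15.1 55.3] 84.1 all lo/hi [ 0.5491 -0.2902  0.0914] [ 0.6074 -0.2728  0.1132]
dir -6.228368282929142 148.06142134615277
scene hatch n [ 0.3584 -0.3473  0.8666] tilt 29.94 az -44.09 7105 [0.5898 0.1877 0.1153] std 0.0014607910535927291
scene height over hatch of plate [0.00070598 0.00558327 0.00778139]
[[12, 16, 10, 7, 11]] [[382.5, 286.8]]
side red 304 110 topz 0.1101 rect [ 425.9 -267.2] [13.5 55.1] 82.6 all lo/hi [ 0.3979 -0.2764  0.0913] [ 0.4558 -0.2605  0.1127]
side blue 294 114 topz 0.1097 rect [ 501.3 -275.6] [13.  55.1] 87.7 all lo/hi [ 0.4737 -0.2845  0.0907] [ 0.5305 -0.2679  0.1123]
side yel 305 121 topz 0.1098 rect [ 575.1 -284.5] [14.4 58.3] 84.9 all lo/hi [ 0.5461 -0.2927  0.0905] [ 0.6041 -0.275   0.112 ]
dir -6.60990880411729 150.1973861723349
side hatch n [ 0.3578 -0.3473  0.8668] tilt 29.91 az -44.15 2576 [0.5685 0.1345 0.1014] std 0.0016244379907227166
side height over hatch of plate [-0.00124941  0.00430655  0.00754399]
[] []
```

View pics/d.png

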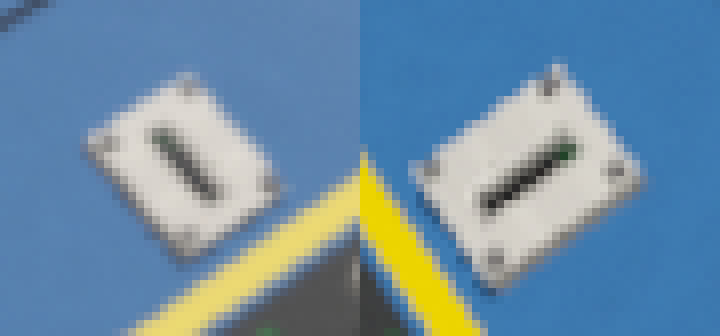

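Emit:
apply_moves(
  series=[
    {"wz":-0.045,"hand":0.4},
    {"tx":-0.68,"ty":-0.98,"hand":0.4},
    {"tx":-0.68,"ty":-0.98,"hand":0.4},
    {"tx":-0.68,"ty":-0.98,"hand":0.4},
    {"tx":-0.68,"ty":-0.98,"hand":0.4},
    {"tx":-0.68,"ty":-0.98,"hand":0.4},
    {"tx":-0.68,"ty":-0.98,"hand":0.4},
    {"tx":-0.68,"ty":-0.98,"hand":0.4},
  ],
)

```text
$.series[0]: bad value
```

Emit:
apply_moves(
  series=[
    {"tx":0,"ty":0,"tz":0,"wx":0,"wy":0,"wz":-0.045,"hand":0.4},
  ],
)

```text
time_s: 0.25
ee_pos: [0.1374, 0.5323, 0.2182]
eef_rot: [-0.0, 0.055, 0.998, -0.0]
wrist_force: [0.8, -0.4, -0.3]
opening: 0.954
```

Emit:
apply_moves(
  series=[
    {"tx":-0.68,"ty":-0.98,"tz":0,"wx":0,"wy":0,"wz":0,"hand":0.4},
    {"tx":-0.68,"ty":-0.98,"tz":0,"wx":0,"wy":0,"wz":0,"hand":0.4},
    {"tx":-0.68,"ty":-0.98,"tz":0,"wx":0,"wy":0,"wz":0,"hand":0.4},
    {"tx":-0.68,"ty":-0.98,"tz":0,"wx":0,"wy":0,"wz":0,"hand":0.4},
    {"tx":-0.68,"ty":-0.98,"tz":0,"wx":0,"wy":0,"wz":0,"hand":0.4},
    {"tx":-0.68,"ty":-0.98,"tz":0,"wx":0,"wy":0,"wz":0,"hand":0.4},
    {"tx":-0.68,"ty":-0.98,"tz":0,"wx":0,"wy":0,"wz":0,"hand":0.4},
    {"tx":-0.68,"ty":-0.98,"tz":0,"wx":0,"wy":0,"wz":0,"hand":0.4},
  ],
)

```text
time_s: 1.05
ee_pos: [0.2738, 0.2793, 0.2186]
eef_rot: [0.0, 0.056, 0.998, -0.0]
wrist_force: [1.1, 0.4, -0.4]
opening: 0.601
```

Emit:
apply_moves(
  series=[
    {"tx":-0.68,"ty":-0.98,"tz":0,"wx":0,"wy":0,"wz":0,"hand":0.4},
    {"tx":-0.68,"ty":-0.98,"tz":0,"wx":0,"wy":0,"wz":0,"hand":0.4},
    {"tx":-0.68,"ty":-0.98,"tz":0,"wx":0,"wy":0,"wz":0,"hand":0.4},
    {"tx":-0.68,"ty":-0.98,"tz":0,"wx":0,"wy":0,"wz":0,"hand":0.4},
    {"tx":-0.68,"ty":-0.98,"tz":0,"wx":0,"wy":0,"wz":0,"hand":0.4},
    {"tx":-0.68,"ty":-0.98,"tz":0,"wx":0,"wy":0,"wz":0,"hand":0.4},
    {"tx":-0.68,"ty":-0.98,"tz":0,"wx":0,"wy":0,"wz":0,"hand":0.4},
    {"tx":-0.68,"ty":-0.98,"tz":0,"wx":0,"wy":0,"wz":0,"hand":0.4},
  ],
)

```text
time_s: 1.85
ee_pos: [0.4099, 0.0273, 0.2186]
eef_rot: [-0.0, 0.056, 0.998, 0.0]
wrist_force: [0.8, -0.8, -0.1]
opening: 0.601
```

Emit:
apply_moves(
  series=[
    {"tx":-0.68,"ty":-0.98,"tz":0,"wx":0,"wy":0,"wz":0,"hand":0.4},
    {"tx":-0.68,"ty":-0.98,"tz":0,"wx":0,"wy":0,"wz":0,"hand":0.4},
    {"tx":-0.68,"ty":-0.98,"tz":0,"wx":0,"wy":0,"wz":0,"hand":0.4},
    {"tx":-0.68,"ty":-0.98,"tz":0,"wx":0,"wy":0,"wz":0,"hand":0.4},
    {"tx":-0.68,"ty":-0.98,"tz":0,"wx":0,"wy":0,"wz":0,"hand":0.4},
    {"tx":-0.68,"ty":-0.98,"tz":0,"wx":0,"wy":0,"wz":0,"hand":0.4},
    {"tx":-0.68,"ty":-0.98,"tz":0,"wx":0,"wy":0,"wz":0,"hand":0.4},
    {"tx":-0.68,"ty":-0.96,"tz":0,"wx":0,"wy":0,"wz":0,"hand":0.4},
  ],
)

```text
time_s: 2.65
ee_pos: [0.546, -0.2239, 0.2182]
eef_rot: [-0.0, 0.056, 0.998, 0.0]
wrist_force: [0.4, 0.2, -0.0]
opening: 0.599
```

Emit:
apply_moves(
  series=[
    {"tx":-0.68,"ty":-0.96,"tz":0,"wx":0,"wy":0,"wz":0,"hand":0.4},
    {"tx":-0.6,"ty":-0.9,"tz":0,"wx":0,"wy":0,"wz":0,"hand":0.4},
    {"tx":0,"ty":0,"tz":0,"wx":0,"wy":0,"wz":0,"hand":0.4},
  ],
)

```text
time_s: 2.95
ee_pos: [0.5785, -0.2859, 0.2171]
eef_rot: [-0.0, 0.057, 0.998, -0.0]
wrist_force: [-0.3, 0.6, -0.3]
opening: 0.6
```

Run:
```python
from cell import robot
from h import *
s=robot.snapshot("wrist");pickle.dump(s,open("w1.pkl","wb"))
o=robot.get_obs();print(o["ee_pos"],o["eef_rot"],o["joint_positions"])
cv2.imwrite("pics/e.png",s["frame"][:,:,::-1])
```

```text
[ 0.57762199 -0.28375096  0.2172372 ] [-7.63521464e-04  5.66986850e-02  9.98390942e-01  4.51228672e-04] [-6.29605899e-01  4.29561652e-01  1.29192764e+00 -7.01369741e-05
  1.42187578e+00 -2.08693350e+00]
```

View pics/e.png

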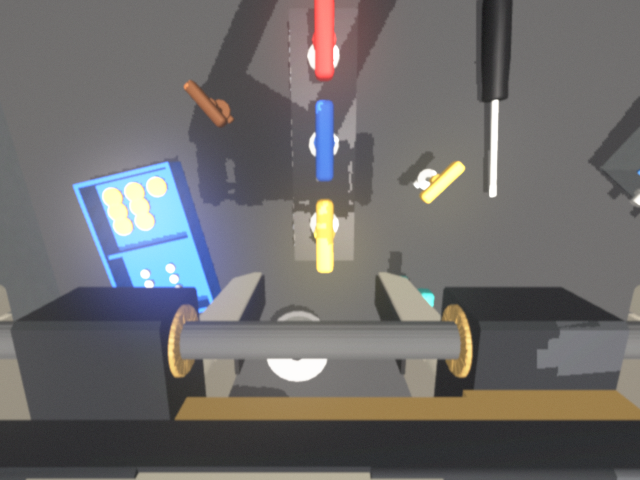

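Run:
```python
from h import *
s=pickle.load(open("w1.pkl","rb"));P=cloud(s);h=hsv(s)
for col,lo,hi,x0 in(("red",0,6,.43),("blue",103,119,.505),("yel",18,34,.578)):
    m=cv2.inRange(h,(lo,110,60),(hi,255,255))>0
    m&=(abs(P[...,0]-x0)<.05)&(abs(P[...,1]+.277)<.03)&(P[...,2]>.085)
    q=P[m]; t=q[q[:,2]>.105]
    r=cv2.minAreaRect((t[:,:2]*1000).astype(np.float32)); print(col,len(t),np.median(t[:,2]),np.round(r,1) if 0 else r, t[:,:2].min(0),t[:,:2].max(0))
E=s["extrinsics"];print("cam pos",(-E[:3,:3].T@E[:3,3]).round(4), "axis",E[2,:3].round(3))
```

```text
red 1447 0.1089929157003084 ((432.15185546875, -266.9259033203125), (13.589920043945312, 49.42958068847656), 83.93318939208984) [ 0.4068869  -0.27559307] [ 0.45700782 -0.25759954]
blue 1413 0.10898679613496874 ((501.5787353515625, -274.4158630371094), (13.849990844726562, 58.789344787597656), 83.92668151855469) [ 0.47205351 -0.28351926] [ 0.53120774 -0.26505525]
yel 9554 0.32927309957279827 ((571.5042724609375, -272.2798767089844), (58.32723617553711, 55.78384017944336), 17.417360305786133) [ 0.54615844 -0.30699214] [ 0.60482528 -0.24700253]
cam pos [ 0.5131 -0.2784  0.3828] axis [ 0.235 -0.03  -0.972]
```

Emit:
apply_moves(
  series=[
    {"tx":0.03,"ty":0,"tz":1,"wx":0,"wy":0,"wz":0,"hand":0.4},
    {"tx":0,"ty":0,"tz":1,"wx":0,"wy":0,"wz":0,"hand":0.4},
    {"tx":0,"ty":0,"tz":1,"wx":0,"wy":0,"wz":0,"hand":0.4},
    {"tx":0,"ty":0,"tz":0.6,"wx":0,"wy":0,"wz":0,"hand":0.4},
    {"tx":0,"ty":0,"tz":0.48,"wx":0,"wy":0,"wz":0,"hand":0.4},
    {"tx":0,"ty":0,"tz":0,"wx":0,"wy":0,"wz":0,"hand":0.6},
    {"tx":0,"ty":0,"tz":0,"wx":0,"wy":0,"wz":0,"hand":1},
    {"tx":0,"ty":0,"tz":0,"wx":0,"wy":0,"wz":0,"hand":1},
  ],
)

```text
time_s: 3.8
ee_pos: [0.5776, -0.2825, 0.0978]
eef_rot: [0.001, 0.056, 0.998, -0.001]
wrist_force: [-0.2, 0.3, 0.5]
opening: 0.393
```

Emit:
apply_moves(
  series=[
    {"tx":0,"ty":0,"tz":0,"wx":0,"wy":0,"wz":0,"hand":1},
    {"tx":0,"ty":0,"tz":0,"wx":0,"wy":0,"wz":0,"hand":1},
  ],
)

```text
time_s: 4.0
ee_pos: [0.5772, -0.2825, 0.0972]
eef_rot: [0.001, 0.056, 0.998, -0.0]
wrist_force: [0.2, 0.3, 0.3]
opening: 0.221
```

Emit:
apply_moves(
  series=[
    {"tx":0,"ty":0,"tz":0.06,"wx":0,"wy":0,"wz":0,"hand":1},
    {"tx":0,"ty":0,"tz":0,"wx":0,"wy":0,"wz":0,"hand":1},
    {"tx":0,"ty":0,"tz":0,"wx":0,"wy":0,"wz":0,"hand":1},
    {"tx":0,"ty":0,"tz":0,"wx":0,"wy":0,"wz":0,"hand":1},
  ],
)

```text
time_s: 4.4
ee_pos: [0.5773, -0.2824, 0.0957]
eef_rot: [0.001, 0.056, 0.998, -0.0]
wrist_force: [-0.9, 1.3, 4.7]
opening: 0.148
```

Emit:
apply_moves(
  series=[
    {"tx":0,"ty":0,"tz":-0.3,"wx":0,"wy":0,"wz":0,"hand":1},
    {"tx":0,"ty":0,"tz":-0.6,"wx":0,"wy":0,"wz":0,"hand":1},
    {"tx":0,"ty":0,"tz":-1,"wx":0,"wy":0,"wz":0,"hand":1},
    {"tx":0,"ty":0,"tz":-1,"wx":0,"wy":0,"wz":0,"hand":1},
    {"tx":0,"ty":0,"tz":-1,"wx":0,"wy":0,"wz":0,"hand":1},
    {"tx":0,"ty":0,"tz":-1,"wx":0,"wy":0,"wz":0,"hand":1},
    {"tx":0,"ty":0,"tz":0,"wx":0,"wy":0,"wz":0,"hand":1},
  ],
)

```text
time_s: 5.1
ee_pos: [0.5786, -0.2835, 0.2469]
eef_rot: [0.004, 0.056, 0.998, -0.003]
wrist_force: [1.0, -0.3, -1.0]
opening: 0.148
```

Run:
```python
from cell import robot
from h import *
d={n:robot.snapshot(n) for n in("side","wrist","scene")};pickle.dump(d,open("w2.pkl","wb"))
o=robot.get_obs();print(o["ee_pos"],o["eef_rot"],o["wrist_force"],o["moment"])
a=d["side"]["frame"][:,:,::-1];u,v=proj(d["side"],o["ee_pos"]).astype(int);print(u,v)
b=d["scene"]["frame"][:,:,::-1];p,q=proj(d["scene"],o["ee_pos"]).astype(int)
cv2.imwrite("pics/f.png",np.hstack([cv2.resize(a[v-60:v+60,u-60:u+60],(400,400)),cv2.resize(b[q-50:q+70,p-60:p+60],(400,400))]))
cv2.imwrite("pics/f2.png",d["wrist"]["frame"][:,:,::-1])
```

```text
[ 0.57622909 -0.28182685  0.2403888 ] [-6.98675886e-04  5.57087078e-02  9.98446725e-01  4.33737597e-04] [-1.20951512 -1.20287761 -1.68190894] [0.07613818 0.01013516 0.06970864]
333 280
```

View pics/f.png

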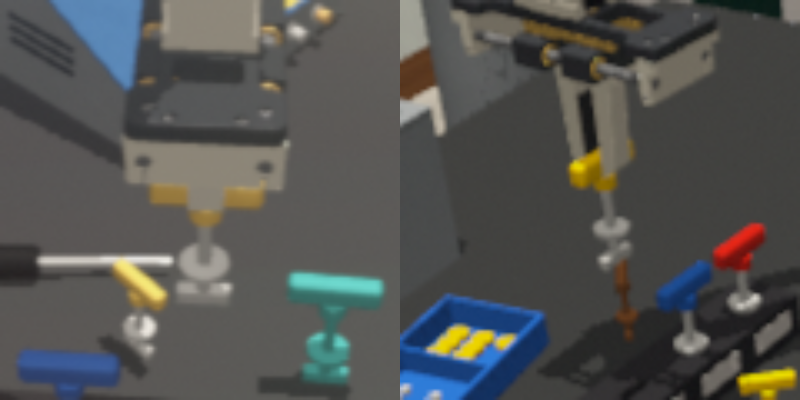

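View pics/f2.png

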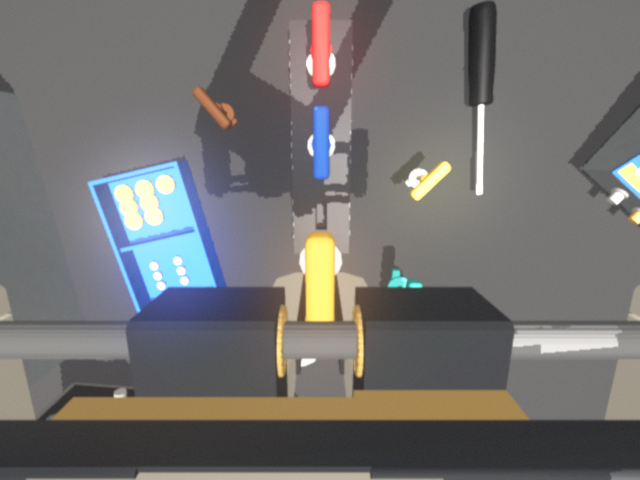

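```bash
cat >> h.py <<'E'
from scipy.spatial.transform import Rotation as R
def ray(s,u,v,n,p0):
    K=s["camera_matrix"];E=s["extrinsics"];c=-E[:3,:3].T@E[:3,3]
    d=E[:3,:3].T@np.linalg.solve(K,[u,v,1.]);return c+d*((p0-c)@n)/(d@n)
def rot(q): return R.from_quat(np.array(q)[[1,2,3,0]]).as_matrix()
def rel(o,Rt,pt):
    R0=rot(o["eef_rot"]);return R0.T@(pt-o["ee_pos"])/.03, R.from_matrix(R0.T@Rt).as_rotvec()/np.pi
E
python3 - <<'E'
from h import *
d=pickle.load(open("w2.pkl","rb"));d0=pickle.load(open("a.pkl","rb"))
n=np.array([.3581,-.3473,.8667]);n/=np.linalg.norm(n)
X=np.array([-n[0],-n[1],0]);X/=np.linalg.norm(X);X=X-n*(X@n);X/=np.linalg.norm(X);Y=np.cross(n,X)
print(X,Y)
for nm,c0,bx in(("scene",np.array([.5898,.1877,.1153]),(366,268,402,304)),("side",np.array([.5685,.1345,.1014]),(320,198,355,232))):
    for src in(d0,):
        s=src[nm];u0,v0,u1,v1=bx
        W=s["frame"][v0:v1,u0:u1].astype(float)
        hs=hsv(s)[v0:v1,u0:u1]
        pl=(hs[...,1]<60)&(hs[...,2]>110)
        m=pl.astype(np.uint8);k,l,st,ce=cv2.connectedComponentsWithStats(m);i=1+np.argmax(st[1:,4]);m=(l==i).astype(np.uint8)
        cn=max(cv2.findContours(m,cv2.RETR_EXTERNAL,cv2.CHAIN_APPROX_NONE)[0],key=len)
        hull=cv2.convexHull(cn)[:,0].astype(float)+[u0,v0]
        pts=np.array([ray(s,a,b,n,c0+n*.006) for a,b in hull]);
        xy=np.c_[pts@X,pts@Y]*1000
        r=cv2.minAreaRect(xy.astype(np.float32))
        ctr=X*r[0][0]/1000+Y*r[0][1]/1000+n*(c0@n+.006)
        # slot: dark-weighted centroid inside eroded hull
        f=np.zeros(W.shape[:2],np.uint8);cv2.fillConvexPoly(f,(hull-[u0,v0]).astype(np.int32),1)
        cm=ce[i];yy,xx=np.mgrid[0:f.shape[0],0:f.shape[1]]
        near=(f>0)&(np.hypot(xx-cm[0],yy-cm[1])<10)
        g=W.mean(-1);w=np.where(near,np.clip(np.median(g[near])-25-g,0,None),0)
        su,sv=(w*xx).sum()/w.sum()+u0,(w*yy).sum()/w.sum()+v0
        sl=ray(s,su,sv,n,c0+n*.006)
        print(nm,"plate rect",np.round(r[1],1),round(r[2],1),"ctr",ctr.round(4),"slot px",su,sv,"->",sl.round(4))
    h=hsv(d[nm]);P=cloud(d[nm]);m=(cv2.inRange(h,(15,110,60),(34,255,255))>0)&(abs(P[...,0]-.577)<.05)&(abs(P[...,1]+.282)<.03)&(abs(P[...,2]-.25)<.03)
    q=P[m];print("key now",len(q),np.percentile(q,2,0),np.percentile(q,98,0))
E
```

```text
[-0.62215276  0.60338915  0.49884615] [-6.96199056e-01 -7.17848782e-01 -5.55111512e-17]
scene plate rect [57.1 53.2] 89.5 ctr [0.6245 0.137  0.0876] slot px 383.4083719002556 287.6553153277613 -> [0.6275 0.1404 0.0877]
key now 114 [ 0.55069408 -0.29019456  0.2301013 ] [ 0.60569199 -0.27274873  0.25830638]
side plate rect [55.6 57.7] 0.8 ctr [0.6209 0.1336 0.0863] slot px 336.145645496879 216.7929257901516 -> [0.6162 0.1274 0.0857]
key now 148 [ 0.5483804  -0.29480062  0.2334936 ] [ 0.60560368 -0.28680969  0.25858742]
```

```bash
cat >> h.py <<'E'
n=np.array([.3581,-.3473,.8667]);n/=np.linalg.norm(n)
X=np.array([-n[0],-n[1],0]);X/=np.linalg.norm(X);X=X-n*(X@n);X/=np.linalg.norm(X);Y=np.cross(n,X)
Rt=np.c_[X,-Y,-n]
def rows(o,Rt,pt,N):
    R0=rot(o["eef_rot"]);rv=R.from_matrix(R0.T@Rt).as_rotvec()/N;dp=(pt-o["ee_pos"])/N
    for i in range(N):
        Ri=R0@R.from_rotvec(rv*i).as_matrix();print((Ri.T@dp/.03).round(3),(rv/np.pi).round(4))
E
python3 - <<'E'
from h import *
from cell import robot
o=robot.get_obs();print(Rt)
rows(o,Rt,np.array([.6225,.1355,.087])+n*.139,14)
E
```

```text
[[-6.22152761e-01  6.96199056e-01 -3.58096099e-01]
 [ 6.03389148e-01  7.17848782e-01  3.47296216e-01]
 [ 4.98846146e-01  5.55111512e-17 -8.66690557e-01]]
[-0.13   0.899  0.079] [-0.0039  0.0114  0.0146]
[-0.091  0.903  0.086] [-0.0039  0.0114  0.0146]
[-0.053  0.905  0.094] [-0.0039  0.0114  0.0146]
[-0.015  0.905  0.104] [-0.0039  0.0114  0.0146]
[0.023 0.904 0.116] [-0.0039  0.0114  0.0146]
[0.06  0.9   0.128] [-0.0039  0.0114  0.0146]
[0.096 0.895 0.142] [-0.0039  0.0114  0.0146]
[0.132 0.888 0.157] [-0.0039  0.0114  0.0146]
[0.167 0.879 0.173] [-0.0039  0.0114  0.0146]
[0.2   0.868 0.19 ] [-0.0039  0.0114  0.0146]
[0.233 0.856 0.209] [-0.0039  0.0114  0.0146]
[0.264 0.842 0.228] [-0.0039  0.0114  0.0146]
[0.294 0.826 0.248] [-0.0039  0.0114  0.0146]
[0.322 0.809 0.269] [-0.0039  0.0114  0.0146]
```

Emit:
apply_moves(
  series=[
    {"tx":-0.13,"ty":0.9,"tz":0.05,"wx":-0.0039,"wy":0.0114,"wz":0.0146,"hand":1},
    {"tx":-0.09,"ty":0.9,"tz":0.07,"wx":-0.0039,"wy":0.0114,"wz":0.0146,"hand":1},
    {"tx":-0.05,"ty":0.9,"tz":0.09,"wx":-0.0039,"wy":0.0114,"wz":0.0146,"hand":1},
    {"tx":-0.02,"ty":0.9,"tz":0.1,"wx":-0.0039,"wy":0.0114,"wz":0.0146,"hand":1},
    {"tx":0.02,"ty":0.9,"tz":0.12,"wx":-0.0039,"wy":0.0114,"wz":0.0146,"hand":1},
    {"tx":0.06,"ty":0.9,"tz":0.13,"wx":-0.0039,"wy":0.0114,"wz":0.0146,"hand":1},
    {"tx":0.1,"ty":0.9,"tz":0.14,"wx":-0.0039,"wy":0.0114,"wz":0.0146,"hand":1},
  ],
)

```text
time_s: 5.95
ee_pos: [0.6241, -0.0966, 0.2238]
eef_rot: [-0.125, 0.215, 0.967, 0.05]
wrist_force: [0.9, -0.5, -1.3]
opening: 0.148
```

Emit:
apply_moves(
  series=[
    {"tx":0.13,"ty":0.89,"tz":0.16,"wx":-0.0039,"wy":0.0114,"wz":0.0146,"hand":1},
    {"tx":0.17,"ty":0.88,"tz":0.17,"wx":-0.0039,"wy":0.0114,"wz":0.0146,"hand":1},
    {"tx":0.2,"ty":0.87,"tz":0.19,"wx":-0.0039,"wy":0.0114,"wz":0.0146,"hand":1},
    {"tx":0.23,"ty":0.86,"tz":0.21,"wx":-0.0039,"wy":0.0114,"wz":0.0146,"hand":1},
    {"tx":0.26,"ty":0.84,"tz":0.23,"wx":-0.0039,"wy":0.0114,"wz":0.0146,"hand":1},
    {"tx":0.29,"ty":0.83,"tz":0.25,"wx":-0.0039,"wy":0.0114,"wz":0.0146,"hand":1},
    {"tx":0.32,"ty":0.81,"tz":0.27,"wx":-0.0039,"wy":0.0114,"wz":0.0146,"hand":1},
    {"tx":0,"ty":0,"tz":0,"wx":0,"wy":0,"wz":0,"hand":1},
  ],
)

```text
time_s: 6.75
ee_pos: [0.6723, 0.0897, 0.2054]
eef_rot: [-0.242, 0.362, 0.895, 0.096]
wrist_force: [-0.3, -1.2, -2.1]
opening: 0.147
```

Run:
```python
from cell import robot
from h import *
d={n:robot.snapshot(n) for n in("side","wrist","scene")};pickle.dump(d,open("w3.pkl","wb"))
o=robot.get_obs();print(o["ee_pos"],rot(o["eef_rot"]).round(3).tolist(),o["wrist_force"],o["joint_positions"])
print(rel(o,Rt,np.array([.6225,.1355,.087])+n*.139))
a=d["side"]["frame"][:,:,::-1];b=d["scene"]["frame"][:,:,::-1]
u,v=proj(d["side"],[.6225,.1355,.12]).astype(int);p,q=proj(d["scene"],[.6225,.1355,.12]).astype(int)
cv2.imwrite("pics/g.png",np.hstack([cv2.resize(a[v-60:v+60,u-60:u+60],(400,400)),cv2.resize(b[q-60:q+60,p-60:p+60],(400,400))]))
cv2.imwrite("pics/g2.png",d["wrist"]["frame"][:,:,::-1])
```

```text
[0.67248414 0.08618501 0.20798245] [[-0.623, 0.695, -0.359], [0.603, 0.719, 0.346], [0.499, -0.001, -0.867]] [ 0.68545466  0.43860195 -0.36637019] [-0.18847438  0.77646264  0.83378911  0.29913218  1.96408419 -0.93627301]
(array([0.01673411, 0.02013429, 0.02929996]), array([-6.55838319e-04,  9.21797771e-05,  2.65923099e-04]))
```

View pics/g.png

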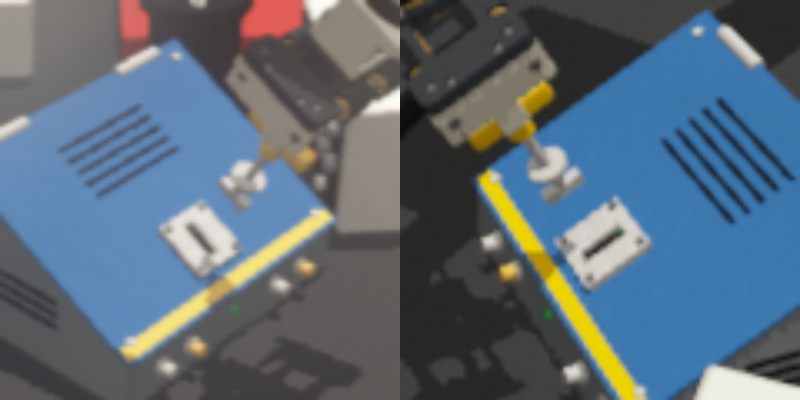

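View pics/g2.png

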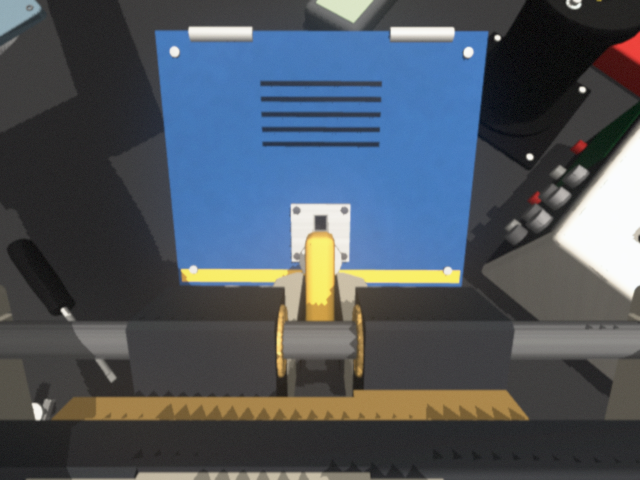

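```bash
cat > m.py <<'E'
from h import *
d=pickle.load(open("w3.pkl","rb"));s=d["wrist"]
import sys
o={"ee_pos":np.array([.6723,.0866,.2075]),"eef_rot":None};
E=s["extrinsics"];Rc=E[:3,:3];c=-Rc.T@E[:3,3]
h=hsv(s);
# white plate
m=((h[...,1]<50)&(h[...,2]>120)).astype(np.uint8);m[:195]=0;m[275:]=0;m[:,:280]=0;m[:,362:]=0
k,l,st,ce=cv2.connectedComponentsWithStats(m);print(st[1:].tolist())
K=s["camera_matrix"];print(K[0,0])
P=cloud(s)
blue=(cv2.inRange(h,(100,120,40),(119,255,255))>0);blue[:150]=0;blue[270:]=0;blue[:,:190]=0;blue[:,450:]=0
q=P[blue&(s["z_map"]>0)];c0=q.mean(0);nn=np.linalg.svd(q-c0,full_matrices=False)[2][2];nn*=np.sign(nn[2]);print("n wrist",nn,"resid",np.std((q-c0)@nn))
Z0=np.array([.6225,.1355,.087]);print("hatch height rel. assumed plate-6mm:",(c0-Z0)@n+.006)
pp=P[(l==1+np.argmax(st[1:,4]))&(s["z_map"]>0)];print("plate pts height",np.percentile((pp-Z0)@n,[10,50,90]))
x=(pp-Z0)@X;y=(pp-Z0)@Y;print("plate x range",np.percentile(x,[0.5,99.5]),"y",np.percentile(y,[.5,99.5]), "ctr y",np.percentile(y,[.5,99.5]).mean(),"top edge-26:",np.percentile(x,99.5)-.026)
yel=(cv2.inRange(h,(15,110,60),(34,255,255))>0);yel[:225]=0;yel[300:]=0;yel[:,:295]=0;yel[:,345:]=0
kp=P[yel&(s["z_map"]>0)];T=kp-Z0;print("bar: x",np.percentile(T@X,[1,99]),"y",np.percentile(T@Y,[1,99]),"h",np.percentile(T@n,[1,50,99]))
tc=o["ee_pos"]-Z0;print("tcp rel x,y,h",tc@X,tc@Y,tc@n)
g=s["frame"].astype(int).mean(-1)
for v in (212,216,220,224,228): print(v,g[v,310:332].astype(int))
cv2.imwrite("pics/g3.png",cv2.resize(s["frame"][195:275,270:370,::-1],None,fx=8,fy=7,interpolation=cv2.INTER_CUBIC)[:600])
E
python3 m.py
```

```text
[[290, 203, 72, 72, 2539], [286, 269, 4, 1, 4], [291, 268, 1, 1, 1], [294, 274, 8, 1, 8]]
348.09160335598244
n wrist [ 0.35840001 -0.34769265  0.86640594] resid 0.0007171802344843461
hatch height rel. assumed plate-6mm: -0.0005596690447672182
plate pts height [-0.00162031 -0.00044928  0.08689502]
plate x range [-0.03629256  0.02536088] y [-0.02638224  0.02723249] ctr y 0.0004251235043562472 top edge-26: -0.0006391198266199084
bar: x [-0.03709404  0.03022637] y [-0.00662618  0.00711761] h [-0.00553956  0.1507742   0.15270988]
tcp rel x,y,h -0.0003779762315000444 0.00043209244623416813 0.13925218285573238
212 [237 237 238 237 238 236 235 236 237 237 237 237 236 236 236 237 237 237
 238 238 239 238]
216 [240 238 233 216 174 124 105 102 104 103 104 100 102 101 103 110 145 191
 226 236 240 240]
220 [237 237 232 211 169 109  78  75  74  75  74  72  74  75  75  98 148 190
 224 235 238 238]
224 [233 233 228 210 168 113  82  77  77  74  76  72  73  77  76  97 144 175
 199 226 233 234]
228 [236 236 229 214 174 120  92  88  88  85  82  81  80  82  81 104 150 180
 206 230 235 237]
```

View pics/g3.png

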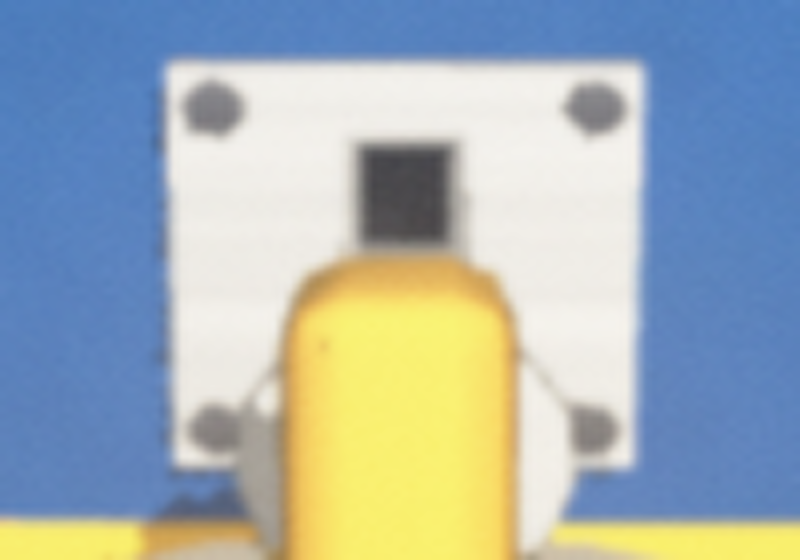

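Emit:
apply_moves(
  series=[
    {"tx":-0.02,"ty":0.01,"tz":0.5,"wx":0,"wy":0,"wz":0,"hand":1},
    {"tx":0,"ty":0,"tz":0.6,"wx":0,"wy":0,"wz":0,"hand":1},
    {"tx":0,"ty":0,"tz":0.5,"wx":0,"wy":0,"wz":0,"hand":1},
    {"tx":0,"ty":0,"tz":0.2,"wx":0,"wy":0,"wz":0,"hand":1},
    {"tx":0,"ty":0,"tz":0,"wx":0,"wy":0,"wz":0,"hand":1},
  ],
)

```text
time_s: 7.4
ee_pos: [0.6537, 0.1047, 0.162]
eef_rot: [-0.239, 0.363, 0.896, 0.097]
wrist_force: [0.6, -0.3, -1.4]
opening: 0.149
```

```bash
cat > st.py <<'E'
from cell import robot
from h import *
o=robot.get_obs();Z0=np.array([.6225,.1355,.087]);t=o["ee_pos"]-Z0;f=o["wrist_force"]
RR=rot(o["eef_rot"]);a=R.from_matrix(Rt.T@RR).as_rotvec(degrees=True)
print(o["time_s"],"tcp x,y,h mm",np.round([t@X*1e3,t@Y*1e3,t@n*1e3],2),"bit h",round(t@n*1e3-79,1),"F x,y,n",np.round([f@X,f@Y,f@n],1),"M",np.round([o["moment"]@X,o["moment"]@Y,o["moment"]@n],2),"rot tool xyz",a.round(2),"open",round(o["opening"],3))
E
cat > lk.py <<'E'
import sys
from h import *
from cell import robot
nm=sys.argv[1]
s={k:robot.snapshot(k) for k in("side","scene")}
a=s["side"]["frame"][:,:,::-1];b=s["scene"]["frame"][:,:,::-1]
u,v=proj(s["side"],[.6225,.1355,.12]).astype(int);p,q=proj(s["scene"],[.6225,.1355,.12]).astype(int)
cv2.imwrite(f"pics/{nm}.png",np.hstack([cv2.resize(a[v-60:v+60,u-60:u+60],(400,400)),cv2.resize(b[q-60:q+60,p-60:p+60],(400,400))]))
E
python3 st.py; python3 lk.py i1
```

```text
7.4 tcp x,y,h mm [-0.52  0.4  86.89] bit h 7.9 F x,y,n [-1.3 -0.2 -0.9] M [ 0.01  0.44 -0.01] rot tool xyz [ 0.05 -0.05 -0.03] open 0.149
```

View pics/i1.png

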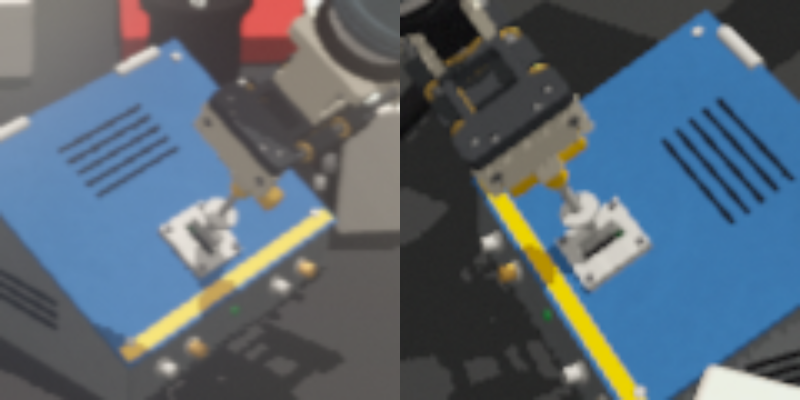

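Emit:
apply_moves(
  series=[
    {"tx":0,"ty":0,"tz":0.1,"wx":0,"wy":0,"wz":0,"hand":1},
    {"tx":0,"ty":0,"tz":0.1,"wx":0,"wy":0,"wz":0,"hand":1},
    {"tx":0,"ty":0,"tz":0.1,"wx":0,"wy":0,"wz":0,"hand":1},
    {"tx":0,"ty":0,"tz":0.07,"wx":0,"wy":0,"wz":0,"hand":1},
  ],
)

```text
time_s: 7.9
ee_pos: [0.6502, 0.1093, 0.1525]
eef_rot: [-0.239, 0.362, 0.896, 0.097]
wrist_force: [-0.2, -0.4, -0.6]
opening: 0.145
```

```bash
python3 st.py
```

```text
7.9 tcp x,y,h mm [-0.4  -0.46 75.83] bit h -3.2 F x,y,n [-0.4  0.4 -0.5] M [ 0.    0.36 -0.07] rot tool xyz [ 0.02 -0.09 -0.08] open 0.145
```

Emit:
apply_moves(
  series=[
    {"tx":0,"ty":0,"tz":0.1,"wx":0,"wy":0,"wz":0,"hand":1},
    {"tx":0,"ty":0,"tz":0.1,"wx":0,"wy":0,"wz":0,"hand":1},
    {"tx":0,"ty":0,"tz":0.1,"wx":0,"wy":0,"wz":0,"hand":1},
    {"tx":0,"ty":0,"tz":0.05,"wx":0,"wy":0,"wz":0,"hand":1},
  ],
)

```text
time_s: 8.3
ee_pos: [0.6464, 0.113, 0.1433]
eef_rot: [-0.239, 0.362, 0.896, 0.097]
wrist_force: [-1.1, -0.2, -1.8]
opening: 0.148
```

```bash
python3 st.py
```

```text
8.3 tcp x,y,h mm [-0.36 -0.42 65.17] bit h -13.8 F x,y,n [-0.3  0.9 -1.8] M [ 0.04  0.37 -0.  ] rot tool xyz [ 0.03 -0.07 -0.08] open 0.148
```

Through the slot with no contact. Now down onto the barrel.

Emit:
apply_moves(
  series=[
    {"tx":0,"ty":0,"tz":0.04,"wx":0,"wy":0,"wz":0,"hand":1},
    {"tx":0,"ty":0,"tz":0.04,"wx":0,"wy":0,"wz":0,"hand":1},
    {"tx":0,"ty":0,"tz":0,"wx":0,"wy":0,"wz":0,"hand":1},
  ],
)

```text
time_s: 8.6
ee_pos: [0.6457, 0.1136, 0.1415]
eef_rot: [-0.239, 0.362, 0.896, 0.097]
wrist_force: [-0.7, -1.5, -0.6]
opening: 0.148
```

```bash
python3 st.py
```

```text
8.6 tcp x,y,h mm [-0.45 -0.42 63.09] bit h -15.9 F x,y,n [-0.7  1.5 -0.3] M [ 0.03  0.36 -0.01] rot tool xyz [ 0.02 -0.09 -0.07] open 0.148
```

Emit:
apply_moves(
  series=[
    {"tx":0,"ty":0,"tz":0.03,"wx":0,"wy":0,"wz":0,"hand":1},
    {"tx":0,"ty":0,"tz":0.03,"wx":0,"wy":0,"wz":0,"hand":1},
    {"tx":0,"ty":0,"tz":0,"wx":0,"wy":0,"wz":0,"hand":1},
  ],
)

```text
time_s: 8.9
ee_pos: [0.6457, 0.1138, 0.1409]
eef_rot: [-0.238, 0.362, 0.896, 0.097]
wrist_force: [0.9, -2.6, 3.7]
opening: 0.15
```

```bash
python3 st.py
```

```text
8.9 tcp x,y,h mm [-0.6  -0.56 62.52] bit h -16.5 F x,y,n [-0.3  1.3  4.4] M [ 0.17  0.27 -0.03] rot tool xyz [-0.05 -0.18 -0.09] open 0.15
```

Emit:
apply_moves(
  series=[
    {"tx":0,"ty":0,"tz":0.01,"wx":0,"wy":0,"wz":-0.022,"hand":1},
    {"tx":0,"ty":0,"tz":0,"wx":0,"wy":0,"wz":-0.022,"hand":1},
    {"tx":0,"ty":0,"tz":0,"wx":0,"wy":0,"wz":0,"hand":1},
  ],
)

```text
time_s: 9.2
ee_pos: [0.6458, 0.1139, 0.1407]
eef_rot: [-0.23, 0.299, 0.919, 0.113]
wrist_force: [3.6, -2.9, 5.6]
opening: 0.143
```

```bash
python3 st.py
```

```text
9.2 tcp x,y,h mm [-0.74 -0.75 62.43] bit h -16.6 F x,y,n [-1.2 -0.4  7.1] M [-0.02  0.35 -0.03] rot tool xyz [-0.06 -0.22 -8.05] open 0.143
```

Emit:
apply_moves(
  series=[
    {"tx":0,"ty":0,"tz":0,"wx":0,"wy":0,"wz":-0.011,"hand":1},
    {"tx":0,"ty":0,"tz":0,"wx":0,"wy":0,"wz":-0.011,"hand":1},
    {"tx":0,"ty":0,"tz":0,"wx":0,"wy":0,"wz":0,"hand":1},
  ],
)

```text
time_s: 9.5
ee_pos: [0.6459, 0.114, 0.1407]
eef_rot: [-0.226, 0.268, 0.929, 0.121]
wrist_force: [1.4, -2.4, 5.9]
opening: 0.149
```

```bash
python3 st.py
```

```text
9.5 tcp x,y,h mm [-0.77 -0.82 62.4 ] bit h -16.6 F x,y,n [0.6 0.7 6.5] M [-0.01  0.32 -0.02] rot tool xyz [ -0.06  -0.22 -11.92] open 0.149
```

Emit:
apply_moves(
  series=[
    {"tx":0,"ty":0,"tz":0,"wx":0,"wy":0,"wz":-0.011,"hand":1},
    {"tx":0,"ty":0,"tz":0,"wx":0,"wy":0,"wz":-0.011,"hand":1},
    {"tx":0,"ty":0,"tz":0,"wx":0,"wy":0,"wz":0,"hand":1},
  ],
)

```text
time_s: 9.8
ee_pos: [0.6459, 0.114, 0.1407]
eef_rot: [-0.222, 0.236, 0.937, 0.129]
wrist_force: [3.1, -2.6, 5.6]
opening: 0.149
```

```bash
python3 st.py
```

```text
9.8 tcp x,y,h mm [-0.78 -0.91 62.36] bit h -16.6 F x,y,n [-0.7 -0.3  6.8] M [-0.04  0.35 -0.05] rot tool xyz [ -0.07  -0.22 -15.89] open 0.149
```

Emit:
apply_moves(
  series=[
    {"tx":0,"ty":0,"tz":0,"wx":0,"wy":0,"wz":-0.011,"hand":1},
    {"tx":0,"ty":0,"tz":0,"wx":0,"wy":0,"wz":-0.011,"hand":1},
    {"tx":0,"ty":0,"tz":0,"wx":0,"wy":0,"wz":0,"hand":1},
  ],
)

```text
time_s: 10.1
ee_pos: [0.646, 0.1141, 0.1406]
eef_rot: [-0.217, 0.204, 0.945, 0.136]
wrist_force: [3.5, -2.6, 6.6]
opening: 0.147
```

```bash
python3 st.py
```

```text
10.1 tcp x,y,h mm [-0.78 -0.98 62.28] bit h -16.7 F x,y,n [-0.4 -0.6  7.9] M [-0.27  0.37 -0.05] rot tool xyz [ -0.06  -0.23 -19.84] open 0.147
```

Emit:
apply_moves(
  series=[
    {"tx":0,"ty":0,"tz":0,"wx":0,"wy":0,"wz":-0.011,"hand":1},
    {"tx":0,"ty":0,"tz":0,"wx":0,"wy":0,"wz":-0.011,"hand":1},
    {"tx":0,"ty":0,"tz":0,"wx":0,"wy":0,"wz":0,"hand":1},
  ],
)

```text
time_s: 10.4
ee_pos: [0.6459, 0.1141, 0.1405]
eef_rot: [-0.212, 0.171, 0.951, 0.144]
wrist_force: [3.7, -2.3, 4.4]
opening: 0.142
```

```bash
python3 st.py
```

```text
10.4 tcp x,y,h mm [-0.82 -0.96 62.18] bit h -16.8 F x,y,n [-1.4 -0.9  5.9] M [-0.3   0.42 -0.06] rot tool xyz [ -0.05  -0.22 -23.77] open 0.142
```

Emit:
apply_moves(
  series=[
    {"tx":0,"ty":0,"tz":0,"wx":0,"wy":0,"wz":-0.011,"hand":1},
    {"tx":0,"ty":0,"tz":0,"wx":0,"wy":0,"wz":-0.011,"hand":1},
    {"tx":0,"ty":0,"tz":0,"wx":0,"wy":0,"wz":0,"hand":1},
  ],
)

```text
time_s: 10.7
ee_pos: [0.6458, 0.1142, 0.1403]
eef_rot: [-0.207, 0.138, 0.957, 0.151]
wrist_force: [4.7, -0.9, 5.3]
opening: 0.147
```

```bash
python3 st.py
```

```text
10.7 tcp x,y,h mm [-0.74 -0.93 61.89] bit h -17.1 F x,y,n [-0.8 -2.6  6.6] M [-0.4   0.47 -0.04] rot tool xyz [ -0.03  -0.2  -27.72] open 0.147
```

Emit:
apply_moves(
  series=[
    {"tx":0,"ty":0,"tz":0,"wx":0,"wy":0,"wz":-0.011,"hand":1},
    {"tx":0,"ty":0,"tz":0,"wx":0,"wy":0,"wz":-0.011,"hand":1},
    {"tx":0,"ty":0,"tz":0,"wx":0,"wy":0,"wz":0,"hand":1},
  ],
)

```text
time_s: 11.0
ee_pos: [0.6439, 0.1146, 0.1387]
eef_rot: [-0.205, 0.105, 0.96, 0.158]
wrist_force: [0.4, 0.3, -1.5]
opening: 0.146
```

```bash
python3 st.py
```

```text
11.0 tcp x,y,h mm [-1.300e-01  5.000e-02  5.969e+01] bit h -19.3 F x,y,n [-0.9 -0.5 -1.2] M [-0.02  0.33  0.04] rot tool xyz [  0.11   0.08 -31.63] open 0.146
```

Emit:
apply_moves(
  series=[
    {"tx":0,"ty":0,"tz":0.05,"wx":0,"wy":0,"wz":-0.011,"hand":1},
    {"tx":0,"ty":0,"tz":0.06,"wx":0,"wy":0,"wz":-0.006,"hand":1},
    {"tx":0,"ty":0,"tz":0,"wx":0,"wy":0,"wz":0,"hand":1},
  ],
)

```text
time_s: 11.3
ee_pos: [0.6431, 0.1157, 0.1361]
eef_rot: [-0.2, 0.079, 0.963, 0.163]
wrist_force: [-0.6, -0.7, -1.2]
opening: 0.147
```

```bash
python3 st.py
```

```text
11.3 tcp x,y,h mm [-0.29 -0.14 56.82] bit h -22.2 F x,y,n [-0.7  0.9 -1. ] M [ 0.04  0.44 -0.01] rot tool xyz [ 9.000e-02  2.000e-02 -3.473e+01] open 0.147
```

Emit:
apply_moves(
  series=[
    {"tx":0,"ty":0,"tz":0.05,"wx":0,"wy":0,"wz":0,"hand":1},
    {"tx":0,"ty":0,"tz":0.05,"wx":0,"wy":0,"wz":0,"hand":1},
    {"tx":0,"ty":0,"tz":0,"wx":0,"wy":0,"wz":0,"hand":1},
  ],
)

```text
time_s: 11.6
ee_pos: [0.6426, 0.1165, 0.134]
eef_rot: [-0.199, 0.079, 0.963, 0.163]
wrist_force: [0.0, -0.6, -1.7]
opening: 0.148
```

```bash
python3 st.py
```

```text
11.6 tcp x,y,h mm [-0.49 -0.32 54.53] bit h -24.5 F x,y,n [-1.2  0.4 -1.3] M [ 0.1   0.42 -0.03] rot tool xyz [  0.06  -0.07 -34.78] open 0.148
```

Emit:
apply_moves(
  series=[
    {"tx":0,"ty":0,"tz":0.03,"wx":0,"wy":0,"wz":0,"hand":1},
    {"tx":0,"ty":0,"tz":0.03,"wx":0,"wy":0,"wz":0,"hand":1},
    {"tx":0,"ty":0,"tz":0,"wx":0,"wy":0,"wz":0,"hand":1},
  ],
)

```text
time_s: 11.9
ee_pos: [0.6424, 0.1169, 0.1332]
eef_rot: [-0.198, 0.078, 0.963, 0.163]
wrist_force: [0.4, -2.1, 1.9]
opening: 0.153
```

```bash
python3 st.py; python3 lk.py i2
```

```text
11.9 tcp x,y,h mm [-0.56 -0.46 53.63] bit h -25.4 F x,y,n [-0.5  1.2  2.5] M [0.29 0.45 0.04] rot tool xyz [ 3.000e-02 -1.500e-01 -3.482e+01] open 0.153
```

View pics/i2.png

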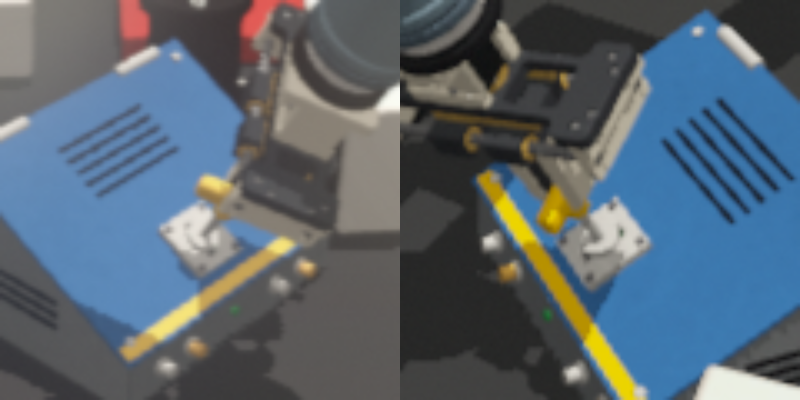

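Emit:
apply_moves(
  series=[
    {"tx":0,"ty":0,"tz":-0.01,"wx":0,"wy":0,"wz":0.022,"hand":1},
    {"tx":0,"ty":0,"tz":0,"wx":0,"wy":0,"wz":0.022,"hand":1},
    {"tx":0,"ty":0,"tz":0,"wx":0,"wy":0,"wz":0.022,"hand":1},
    {"tx":0,"ty":0,"tz":0,"wx":0,"wy":0,"wz":0.022,"hand":1},
    {"tx":0,"ty":0,"tz":0,"wx":0,"wy":0,"wz":0,"hand":1},
  ],
)

```text
time_s: 12.5
ee_pos: [0.6425, 0.1166, 0.1331]
eef_rot: [-0.219, 0.211, 0.943, 0.134]
wrist_force: [0.7, -2.2, 0.7]
opening: 0.143
```

```bash
python3 st.py
```

```text
12.5 tcp x,y,h mm [-0.82 -0.34 53.64] bit h -25.4 F x,y,n [-1.4  1.1  1.6] M [0.37 0.59 0.06] rot tool xyz [  0.03  -0.14 -18.94] open 0.143
```

Emit:
apply_moves(
  series=[
    {"tx":0,"ty":0,"tz":0,"wx":0,"wy":0,"wz":0.022,"hand":1},
    {"tx":0,"ty":0,"tz":0,"wx":0,"wy":0,"wz":0.022,"hand":1},
    {"tx":0,"ty":0,"tz":0,"wx":0,"wy":0,"wz":0.022,"hand":1},
    {"tx":0,"ty":0,"tz":0,"wx":0,"wy":0,"wz":0.022,"hand":1},
    {"tx":0,"ty":0,"tz":0,"wx":0,"wy":0,"wz":0.022,"hand":1},
    {"tx":0,"ty":0,"tz":0,"wx":0,"wy":0,"wz":0,"hand":1},
  ],
)

```text
time_s: 13.1
ee_pos: [0.6423, 0.1166, 0.1331]
eef_rot: [-0.239, 0.369, 0.893, 0.095]
wrist_force: [0.6, -3.0, 1.2]
opening: 0.147
```

```bash
python3 st.py
```

```text
13.1 tcp x,y,h mm [-0.72 -0.23 53.65] bit h -25.3 F x,y,n [-1.5  1.7  2.3] M [0.53 0.59 0.09] rot tool xyz [ 0.02 -0.13  0.77] open 0.147
```

Emit:
apply_moves(
  series=[
    {"tx":0,"ty":0,"tz":0,"wx":0,"wy":0,"wz":0.022,"hand":1},
    {"tx":0,"ty":0,"tz":0,"wx":0,"wy":0,"wz":0.022,"hand":1},
    {"tx":0,"ty":0,"tz":0,"wx":0,"wy":0,"wz":0.022,"hand":1},
    {"tx":0,"ty":0,"tz":0,"wx":0,"wy":0,"wz":0.022,"hand":1},
    {"tx":0,"ty":0,"tz":0,"wx":0,"wy":0,"wz":0.022,"hand":1},
    {"tx":0,"ty":0,"tz":0,"wx":0,"wy":0,"wz":0.022,"hand":1},
    {"tx":0,"ty":0,"tz":0,"wx":0,"wy":0,"wz":0.022,"hand":1},
    {"tx":0,"ty":0,"tz":0,"wx":0,"wy":0,"wz":0,"hand":1},
  ],
)

```text
time_s: 13.9
ee_pos: [0.6421, 0.1167, 0.1332]
eef_rot: [-0.255, 0.572, 0.779, 0.035]
wrist_force: [0.6, -2.9, 2.5]
opening: 0.148
```

```bash
python3 st.py
```

```text
13.9 tcp x,y,h mm [-0.47 -0.21 53.63] bit h -25.4 F x,y,n [-0.9  1.7  3.3] M [0.63 0.46 0.13] rot tool xyz [ 0.   -0.11 28.42] open 0.148
```

Emit:
apply_moves(
  series=[
    {"tx":0,"ty":0,"tz":0,"wx":0,"wy":0,"wz":0.011,"hand":1},
    {"tx":0,"ty":0,"tz":0,"wx":0,"wy":0,"wz":0.011,"hand":1},
    {"tx":0,"ty":0,"tz":0,"wx":0,"wy":0,"wz":0.011,"hand":1},
    {"tx":0,"ty":0,"tz":0,"wx":0,"wy":0,"wz":0,"hand":1},
  ],
)

```text
time_s: 14.3
ee_pos: [0.6421, 0.1167, 0.1333]
eef_rot: [-0.256, 0.611, 0.749, 0.022]
wrist_force: [-0.7, -4.6, 3.5]
opening: 0.152
```

```bash
python3 st.py;python3 lk.py i3
```

```text
14.3 tcp x,y,h mm [-0.44 -0.19 53.66] bit h -25.3 F x,y,n [-0.6  3.8  4.4] M [0.77 0.35 0.11] rot tool xyz [-1.000e-02 -1.100e-01  3.431e+01] open 0.152
```

View pics/i3.png

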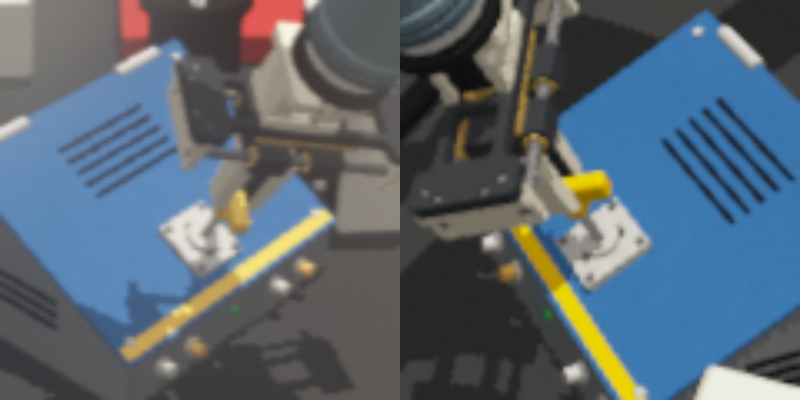

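Emit:
apply_moves(
  series=[
    {"tx":0,"ty":0,"tz":0,"wx":0,"wy":0,"wz":0.011,"hand":1},
    {"tx":0,"ty":0,"tz":0,"wx":0,"wy":0,"wz":0.011,"hand":1},
    {"tx":0,"ty":0,"tz":0,"wx":0,"wy":0,"wz":0,"hand":1},
  ],
)

```text
time_s: 14.7
ee_pos: [0.6422, 0.1168, 0.1333]
eef_rot: [-0.257, 0.637, 0.727, 0.013]
wrist_force: [-0.5, -3.7, 3.6]
opening: 0.146
```

```bash
python3 st.py
```

```text
14.7 tcp x,y,h mm [-0.43 -0.27 53.63] bit h -25.4 F x,y,n [-0.2  3.   4.3] M [0.85 0.34 0.11] rot tool xyz [-1.000e-02 -1.100e-01  3.835e+01] open 0.146
```

Emit:
apply_moves(
  series=[
    {"tx":0,"ty":0,"tz":0,"wx":0,"wy":0,"wz":0.011,"hand":1},
    {"tx":0,"ty":0,"tz":0,"wx":0,"wy":0,"wz":0.008,"hand":1},
    {"tx":0,"ty":0,"tz":0,"wx":0,"wy":0,"wz":0,"hand":1},
  ],
)

```text
time_s: 15.0
ee_pos: [0.6422, 0.1168, 0.1333]
eef_rot: [-0.257, 0.659, 0.707, 0.005]
wrist_force: [-0.0, -5.8, 4.9]
opening: 0.145
```

```bash
python3 st.py
```

```text
15.0 tcp x,y,h mm [-0.44 -0.33 53.63] bit h -25.4 F x,y,n [-1.   4.2  6.3] M [0.99 0.22 0.11] rot tool xyz [-2.000e-02 -1.000e-01  4.182e+01] open 0.145
```

Run:
```python
from cell import robot
from h import *
s=robot.snapshot("wrist");pickle.dump(s,open("w4.pkl","wb"))
cv2.imwrite("pics/j.png",s["frame"][:,:,::-1])
P=cloud(s);h=hsv(s);Z0=np.array([.6225,.1355,.087])
yel=(cv2.inRange(h,(15,110,60),(34,255,255))>0);yel[:,:290]=0;yel[:,350:]=0
T=P-Z0;H=T@n;m=yel&(H>.06)&(H<.075);xy=np.c_[(T[m])@X,(T[m])@Y]*1000
r=cv2.minAreaRect(xy.astype(np.float32));print(m.sum(),r,np.percentile(H[m],[5,95]))
```

```text
2482 ((6.4888410568237305, -5.6924285888671875), (13.942313194274902, 42.918949127197266), 48.65214157104492) [0.06421748 0.0680646 ]
```

View pics/j.png

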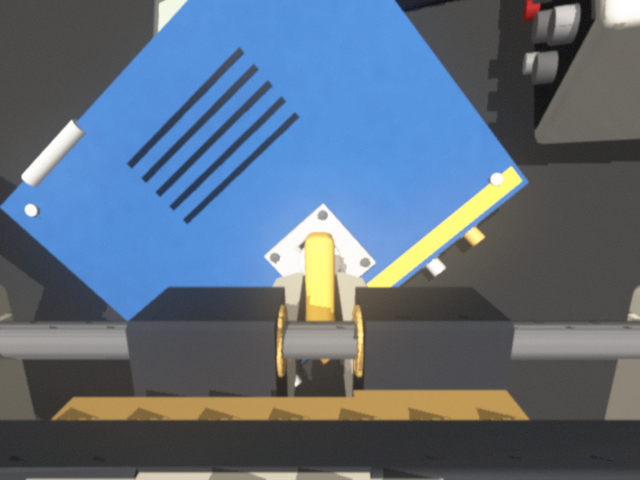

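```bash
cat > arc.py <<'E'
from h import *
from cell import robot
import sys
dth=float(sys.argv[1]); back=float(sys.argv[2])
o=robot.get_obs();RR=rot(o["eef_rot"]);Z0=np.array([.6225,.1355,.087])
H=Z0-.0005*X+.160*X-.009*n
p=o["ee_pos"]+n*back
r=p-H
d=R.from_rotvec(Y*dth).as_matrix()@r-r
print("shift tool units",(RR.T@d/.03).round(4),"turn",(RR.T@Y*dth/np.pi).round(5),"end tcp",(H+R.from_rotvec(Y*.95).as_matrix()@r).round(3),"hinge",H.round(3))
print(o["joint_positions"].round(2))
E
python3 arc.py 0.04 0.011
```

```text
shift tool units [ 0.076  -0.068  -0.2114] turn [-0.00848 -0.00949  0.     ] end tcp [0.603 0.155 0.292] hinge [0.52  0.235 0.159]
[-0.16  0.75  1.06  0.3   1.76 -0.24]
```

Emit:
apply_moves(
  series=[
    {"tx":0,"ty":0,"tz":-0.1,"wx":0,"wy":0,"wz":0,"hand":1},
    {"tx":0,"ty":0,"tz":-0.1,"wx":0,"wy":0,"wz":0,"hand":1},
    {"tx":0,"ty":0,"tz":-0.1,"wx":0,"wy":0,"wz":0,"hand":1},
    {"tx":0,"ty":0,"tz":0,"wx":0,"wy":0,"wz":0,"hand":1},
  ],
)

```text
time_s: 15.45
ee_pos: [0.6453, 0.1141, 0.1406]
eef_rot: [-0.258, 0.659, 0.707, 0.005]
wrist_force: [-2.1, -0.4, -2.1]
opening: 0.149
```

```bash
python3 st.py
```

```text
15.45 tcp x,y,h mm [-0.36 -0.5  62.09] bit h -16.9 F x,y,n [ 0.   1.8 -2.4] M [0.75 0.41 0.09] rot tool xyz [ 2.000e-02 -6.000e-02  4.184e+01] open 0.149
```

Emit:
apply_moves(
  series=[
    {"tx":0,"ty":0,"tz":-0.09,"wx":0,"wy":0,"wz":0,"hand":1},
    {"tx":0.076,"ty":-0.068,"tz":-0.211,"wx":-0.0085,"wy":-0.0095,"wz":0,"hand":1},
    {"tx":0.076,"ty":-0.068,"tz":-0.211,"wx":-0.0085,"wy":-0.0095,"wz":0,"hand":1},
    {"tx":0,"ty":0,"tz":0,"wx":0,"wy":0,"wz":0,"hand":1},
  ],
)

```text
time_s: 15.85
ee_pos: [0.6475, 0.113, 0.1603]
eef_rot: [-0.215, 0.665, 0.715, 0.005]
wrist_force: [-0.3, -2.9, 2.1]
opening: 0.148
```

```bash
python3 st.py; python3 lk.py k1
```

```text
15.85 tcp x,y,h mm [ 7.42 -1.27 80.34] bit h 1.3 F x,y,n [-0.5  2.3  2.7] M [ 0.75  0.48 -0.02] rot tool xyz [-1.92 -4.8  41.69] open 0.148
```

View pics/k1.png

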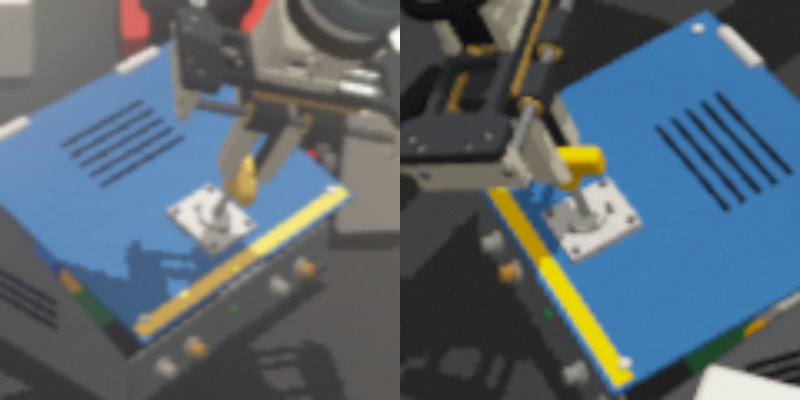

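```bash
cat > arc2.py <<'E'
from h import *
from cell import robot
import sys
th=float(sys.argv[1]);N=int(sys.argv[2]);hh=float(sys.argv[3]) if len(sys.argv)>3 else .0645
o=robot.get_obs();RR=rot(o["eef_rot"]);Z0=np.array([.6225,.1355,.087])
H=Z0+.1595*X-.009*n
Q=R.from_rotvec(Y*th).as_matrix()
p=H+Q@(Z0-.0005*X-.0004*Y+n*hh-H);Rd=Q@Rt@R.from_euler("z",41.6,degrees=True).as_matrix()
rv=R.from_matrix(RR.T@Rd).as_rotvec()
# current angle est
c=o["ee_pos"]-H;r0=(Z0-.0005*X+n*hh-H)
ang=lambda w:np.arctan2(w@n,-w@X)
print("theta now by pos",round(ang(c)-ang(r0),3),"radius err mm",((np.hypot(c@n,c@X)-np.hypot(r0@n,r0@X))*1e3).round(2),"err tool mm at th",(RR.T@(p-o["ee_pos"])*1e3).round(2))
# arc per row, constant screw
M0=np.eye(4);M0[:3,:3]=RR;M0[:3,3]=o["ee_pos"];M1=np.eye(4);M1[:3,:3]=Rd;M1[:3,3]=p
from scipy.linalg import logm,expm
S=expm(np.real(logm(np.linalg.inv(M0)@M1))/N)
print("row shift",(S[:3,3]/.03).round(4),"turn",(rv/N/np.pi).round(5))
f=o["wrist_force"];print(o["time_s"],"F tool",(RR.T@f).round(1),"M tool",(RR.T@o["moment"]).round(2),"open",round(o["opening"],3),"q",o["joint_positions"].round(2))
E
python3 arc2.py 0.36 7
```

```text
theta now by pos 0.096 radius err mm 0.5 err tool mm at th [ 18.72 -17.52 -38.79]
row shift [ 0.0725 -0.0686 -0.1984] turn [-0.00825 -0.00938 -0.00015]
15.95 F tool [-1.4 -1.4 -2.2] M tool [ 0.21 -0.53 -0.11] open 0.146 q [-0.14  0.7   1.06  0.26  1.74 -0.22]
```

Emit:
apply_moves(
  series=[
    {"tx":0.073,"ty":-0.069,"tz":-0.2,"wx":-0.0083,"wy":-0.0094,"wz":0,"hand":1},
    {"tx":0.073,"ty":-0.069,"tz":-0.2,"wx":-0.0083,"wy":-0.0094,"wz":0,"hand":1},
    {"tx":0.073,"ty":-0.069,"tz":-0.2,"wx":-0.0083,"wy":-0.0094,"wz":0,"hand":1},
    {"tx":0.073,"ty":-0.069,"tz":-0.2,"wx":-0.0083,"wy":-0.0094,"wz":0,"hand":1},
    {"tx":0.073,"ty":-0.069,"tz":-0.2,"wx":-0.0083,"wy":-0.0094,"wz":0,"hand":1},
    {"tx":0.073,"ty":-0.069,"tz":-0.2,"wx":-0.0083,"wy":-0.0094,"wz":0,"hand":1},
    {"tx":0.073,"ty":-0.069,"tz":-0.2,"wx":-0.0083,"wy":-0.0094,"wz":0,"hand":1},
    {"tx":0,"ty":0,"tz":0,"wx":0,"wy":0,"wz":0,"hand":1},
  ],
)

```text
time_s: 16.75
ee_pos: [0.642, 0.1175, 0.206]
eef_rot: [-0.08, 0.679, 0.73, 0.001]
wrist_force: [1.4, -1.4, 2.0]
opening: 0.148
```

```bash
python3 arc2.py 0.66 7; python3 lk.py k2
```

```text
theta now by pos 0.364 radius err mm -0.31 err tool mm at th [ 20.83 -18.96 -43.57]
row shift [ 0.0791 -0.0722 -0.2236] turn [-0.00899 -0.01009 -0.0001 ]
16.75 F tool [-1.2  1.1 -2.3] M tool [-0.23 -0.36 -0.13] open 0.148 q [-0.05  0.52  1.19  0.1   1.56 -0.13]
```

View pics/k2.png

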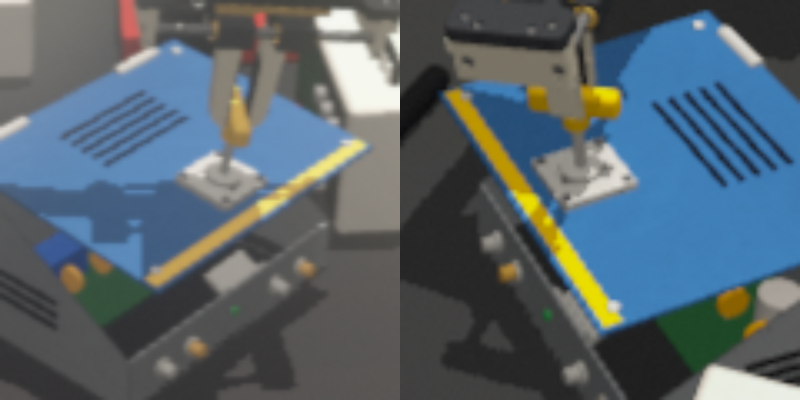

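Emit:
apply_moves(
  series=[
    {"tx":0.079,"ty":-0.072,"tz":-0.223,"wx":-0.009,"wy":-0.0101,"wz":0,"hand":1},
    {"tx":0.079,"ty":-0.072,"tz":-0.223,"wx":-0.009,"wy":-0.0101,"wz":0,"hand":1},
    {"tx":0.079,"ty":-0.072,"tz":-0.223,"wx":-0.009,"wy":-0.0101,"wz":0,"hand":1},
    {"tx":0.079,"ty":-0.072,"tz":-0.223,"wx":-0.009,"wy":-0.0101,"wz":0,"hand":1},
    {"tx":0.079,"ty":-0.072,"tz":-0.223,"wx":-0.009,"wy":-0.0101,"wz":0,"hand":1},
    {"tx":0.079,"ty":-0.072,"tz":-0.223,"wx":-0.009,"wy":-0.0101,"wz":0,"hand":1},
    {"tx":0.079,"ty":-0.072,"tz":-0.223,"wx":-0.009,"wy":-0.0101,"wz":0,"hand":1},
    {"tx":0,"ty":0,"tz":0,"wx":0,"wy":0,"wz":0,"hand":1},
  ],
)

```text
time_s: 17.65
ee_pos: [0.6266, 0.1321, 0.2536]
eef_rot: [0.069, 0.679, 0.731, -0.002]
wrist_force: [1.1, -1.2, 2.7]
opening: 0.145
```

```bash
python3 arc2.py 0.9 6
```

```text
theta now by pos 0.661 radius err mm -0.27 err tool mm at th [ 16.2  -14.46 -35.85]
row shift [ 0.0749 -0.0668 -0.2107] turn [-8.47e-03 -9.49e-03 -6.00e-05]
17.65 F tool [-1.6  1.3 -2.5] M tool [-0.41 -0.32 -0.08] open 0.145 q [ 0.09  0.36  1.32 -0.11  1.38  0.04]
```

Emit:
apply_moves(
  series=[
    {"tx":0.075,"ty":-0.067,"tz":-0.211,"wx":-0.0085,"wy":-0.0095,"wz":0,"hand":1},
    {"tx":0.075,"ty":-0.067,"tz":-0.211,"wx":-0.0085,"wy":-0.0095,"wz":0,"hand":1},
    {"tx":0.075,"ty":-0.067,"tz":-0.211,"wx":-0.0085,"wy":-0.0095,"wz":0,"hand":1},
    {"tx":0.075,"ty":-0.067,"tz":-0.211,"wx":-0.0085,"wy":-0.0095,"wz":0,"hand":1},
    {"tx":0.075,"ty":-0.067,"tz":-0.211,"wx":-0.0085,"wy":-0.0095,"wz":0,"hand":1},
    {"tx":0.075,"ty":-0.067,"tz":-0.211,"wx":-0.0085,"wy":-0.0095,"wz":0,"hand":1},
    {"tx":0,"ty":0,"tz":0,"wx":0,"wy":0,"wz":0,"hand":1},
  ],
)

```text
time_s: 18.35
ee_pos: [0.6078, 0.1503, 0.2849]
eef_rot: [0.186, 0.669, 0.72, -0.004]
wrist_force: [1.7, 1.1, 1.2]
opening: 0.147
```

```bash
python3 arc2.py 0.96 3
cat > hat.py <<'E'
from h import *
from cell import robot
import sys
for nm in("scene","side"):
    s=robot.snapshot(nm);P=cloud(s);h=hsv(s)
    m=cv2.inRange(h,(98,120,40),(119,255,255))>0
    m&=(P[...,0]>.4)&(P[...,0]<.85)&(P[...,1]>-.05)&(P[...,1]<.4)&(P[...,2]>.14)&(P[...,2]<.32)
    q=P[m]
    for _ in range(5):
        c0=np.median(q,0);nn=np.linalg.svd(q-q.mean(0),full_matrices=False)[2][2];nn*=np.sign(nn[2]);d=(q-q.mean(0))@nn;q=q[abs(d)<max(.004,2*d.std())] if len(q)>100 else q
    print(nm,len(q),"hatch angle",np.arctan2(np.dot(np.cross(n,nn),Y),n@nn).round(3),"std",d.std().round(4))
    cv2.imwrite(f"pics/{sys.argv[1]}_{nm}.png",s["frame"][:,:,::-1])
E
python3 hat.py l
```

```text
theta now by pos 0.894 radius err mm -0.64 err tool mm at th [  3.42  -3.05 -10.68]
row shift [ 0.0362 -0.0321 -0.1197] turn [-0.0045  -0.00492 -0.00014]
18.35 F tool [ 0.7  2.  -0.9] M tool [-0.29 -0.05 -0.13] open 0.147 q [ 0.25  0.27  1.43 -0.33  1.26  0.25]
scene 3361 hatch angle 0.948 std 0.0007
side 25 hatch angle 0.948 std 0.0004
```

View pics/l_scene.png

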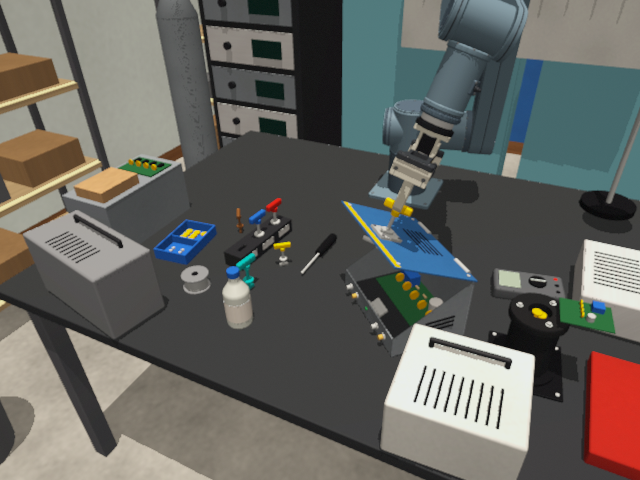

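View pics/l_side.png

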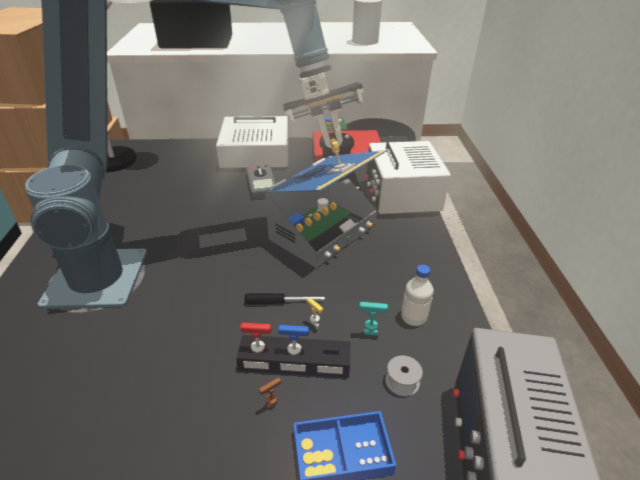

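```bash
python3 arc2.py 0.948 4 0.056;python3 arc2.py 0.948 4 0.0645
```

```text
theta now by pos 0.935 radius err mm 3.09 err tool mm at th [ 2.84 -2.4  -0.69]
row shift [ 0.0236 -0.0199 -0.0064] turn [-0.00286 -0.00306 -0.0002 ]
18.45 F tool [ 0.8  1.1 -2.2] M tool [-0.11  0.22 -0.12] open 0.149 q [ 0.25  0.27  1.42 -0.33  1.26  0.25]
theta now by pos 0.891 radius err mm -0.29 err tool mm at th [ 3.17 -2.71 -9.18]
row shift [ 0.0253 -0.0215 -0.0772] turn [-0.00286 -0.00306 -0.0002 ]
18.45 F tool [ 0.8  1.1 -2.2] M tool [-0.11  0.22 -0.12] open 0.149 q [ 0.25  0.27  1.42 -0.33  1.26  0.25]
```

Emit:
apply_moves(
  series=[
    {"tx":0.024,"ty":-0.02,"tz":-0.006,"wx":-0.0029,"wy":-0.0031,"wz":0,"hand":1},
    {"tx":0.024,"ty":-0.02,"tz":-0.006,"wx":-0.0029,"wy":-0.0031,"wz":0,"hand":1},
    {"tx":0.024,"ty":-0.02,"tz":-0.006,"wx":-0.0029,"wy":-0.0031,"wz":0,"hand":1},
    {"tx":0.024,"ty":-0.02,"tz":-0.006,"wx":-0.0029,"wy":-0.0031,"wz":0,"hand":1},
    {"tx":0,"ty":0,"tz":0,"wx":0,"wy":0,"wz":0,"hand":1},
  ],
)

```text
time_s: 18.95
ee_pos: [0.6054, 0.1521, 0.2825]
eef_rot: [0.212, 0.666, 0.716, -0.005]
wrist_force: [3.5, -1.4, -1.4]
opening: 0.149
```

```bash
python3 arc2.py 0.948 1 0.0536; python3 hat.py o
python3 - <<'E'
from h import *
a=cv2.imread("pics/o_scene.png");b=cv2.imread("pics/o_side.png")
cv2.imwrite("pics/o.png",np.hstack([cv2.resize(a[180:280,345:445],(400,400)),cv2.resize(b[120:210,290:380],(400,400))]))
E
```

```text
theta now by pos 0.955 radius err mm -0.23 err tool mm at th [-0.22  0.69  0.97]
row shift [-0.0075  0.023   0.0323] turn [-0.00013  0.00075 -0.00056]
18.95 F tool [-1.   2.8  2.7] M tool [-0.54  0.1  -0.14] open 0.149 q [ 0.28  0.26  1.46 -0.39  1.23  0.3 ]
scene 3385 hatch angle 0.943 std 0.0007
side 22 hatch angle 0.949 std 0.0003
```

View pics/o.png

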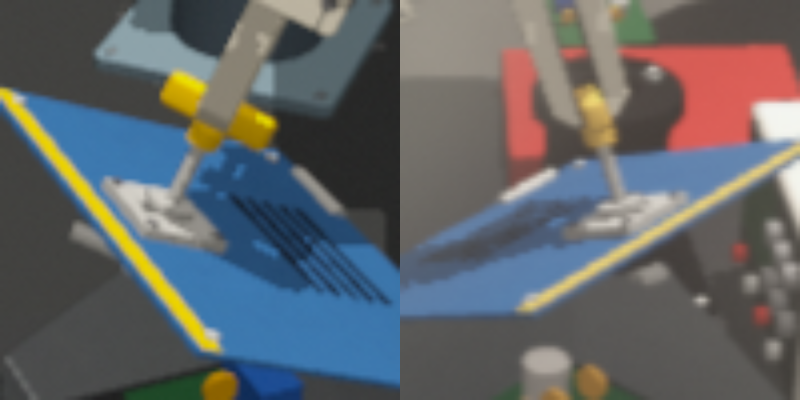

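Emit:
apply_moves(
  series=[
    {"tx":0,"ty":0,"tz":0,"wx":0,"wy":0,"wz":0,"hand":0.7},
    {"tx":0,"ty":0,"tz":0,"wx":0,"wy":0,"wz":0,"hand":0.6},
    {"tx":0,"ty":0,"tz":0,"wx":0,"wy":0,"wz":0,"hand":0.6},
    {"tx":0,"ty":0,"tz":0,"wx":0,"wy":0,"wz":0,"hand":0.6},
  ],
)

```text
time_s: 19.45
ee_pos: [0.6053, 0.152, 0.2829]
eef_rot: [0.211, 0.666, 0.715, -0.005]
wrist_force: [0.1, -0.0, 0.0]
opening: 0.393
```

Emit:
apply_moves(
  series=[
    {"tx":0,"ty":0,"tz":-0.3,"wx":0,"wy":0,"wz":0,"hand":0.6},
    {"tx":0,"ty":0,"tz":-0.6,"wx":0,"wy":0,"wz":0,"hand":0.6},
    {"tx":0,"ty":0,"tz":-1,"wx":0,"wy":0,"wz":0,"hand":0.6},
    {"tx":0,"ty":0,"tz":-1,"wx":0,"wy":0,"wz":0,"hand":0.6},
    {"tx":0,"ty":0,"tz":-0.5,"wx":0,"wy":0,"wz":0,"hand":0.6},
    {"tx":0,"ty":0,"tz":0,"wx":0,"wy":0,"wz":0,"hand":0.6},
  ],
)

```text
time_s: 20.05
ee_pos: [0.5756, 0.1827, 0.3796]
eef_rot: [0.213, 0.666, 0.715, -0.002]
wrist_force: [0.2, 0.4, -0.9]
opening: 0.4
```

```bash
python3 hat.py p
python3 - <<'E'
from h import *
from cell import robot
s=robot.snapshot("wrist");cv2.imwrite("pics/p_w.png",s["frame"][:,:,::-1])
a=cv2.imread("pics/p_scene.png");b=cv2.imread("pics/p_side.png")
cv2.imwrite("pics/p.png",np.hstack([cv2.resize(a[180:280,345:445],(400,400)),cv2.resize(b[120:210,290:380],(400,400))]))
o=robot.get_obs();print(o["ee_pos"],o["wrist_force"])
E
```

```text
scene 3389 hatch angle 0.943 std 0.0007
side 28 hatch angle 0.962 std 0.0004
[0.57499078 0.18145544 0.3748656 ] [ 0.56879663 -0.70714907 -0.01623076]
```

View pics/p.png

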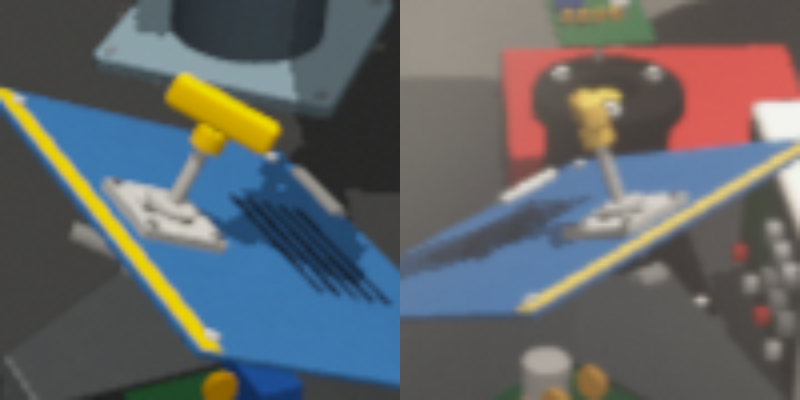

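View pics/p_w.png

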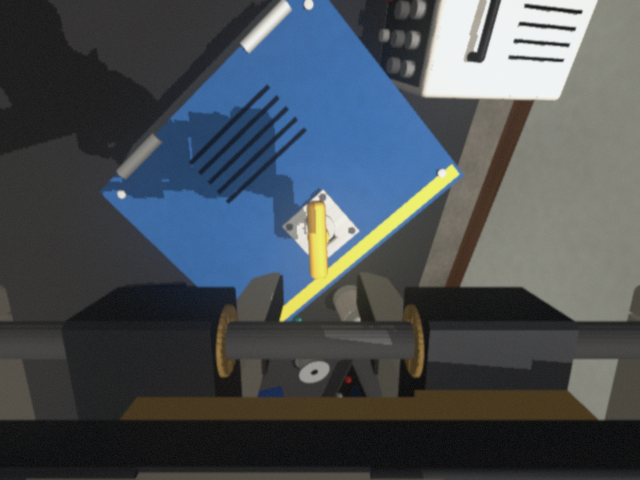

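View pics/p_scene.png

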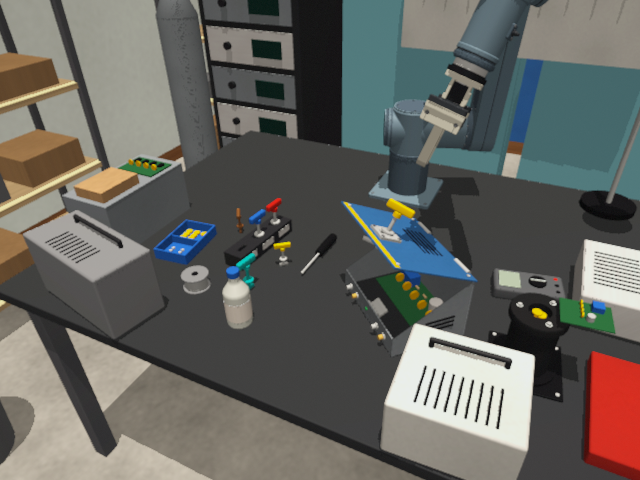

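Run:
```python
from h import *
from cell import robot
Z0=np.array([.6225,.1355,.087]);H=Z0+.1595*X-.009*n
for nm in("scene","wrist"):
    s=robot.snapshot(nm);P=cloud(s);h=hsv(s)
    for th in(.943,.95):
        Q=R.from_rotvec(Y*th).as_matrix();L=(P-H)@Q+[0,0,0]  # into unrotated hatch frame
        T=L-(Z0-H)
        x,y,z=T@X,T@Y,T@n
        m=(cv2.inRange(h,(15,110,60),(34,255,255))>0)&(abs(x)<.04)&(abs(y)<.04)&(z>.03)&(z<.12)
        w=(h[...,1]<50)&(h[...,2]>120)&(abs(x)<.024)&(abs(y)<.024)&(abs(z)<.015)
        zt=np.percentile(z[m],97);r=cv2.minAreaRect((np.c_[x[m&(z>zt-.005)],y[m&(z>zt-.005)]]*1000).astype(np.float32))
        print(nm,th,m.sum(),"bar top over plate",round(zt-np.median(z[w]),4),"plate z",np.percentile(z[w],[10,50,90]).round(4),"bar",np.round(r[1],1),round(r[2],1))
print(robot.get_obs()["time_s"])
```

```text
scene 0.943 310 bar top over plate 0.0683 plate z [-0.0008  0.0015  0.0072] bar [16.1 57.8] 49.5
scene 0.95 310 bar top over plate 0.0683 plate z [-0.0019  0.0003  0.0062] bar [16.  57.9] 49.5
wrist 0.943 1319 bar top over plate 0.07 plate z [-0.0009  0.0002  0.0044] bar [13.6 59.4] 51.5
wrist 0.95 1319 bar top over plate 0.0699 plate z [-0.0021 -0.001   0.0034] bar [13.6 59.4] 51.5
20.3
```

```bash
python3 -c "
from cell import robot
print(robot.job_done())"
```

```text
the job is handed in; nothing more can be done
None
```

I put the yellow key from the rack into the lock, drew the bolt and opened the hatch wide. The key is still in the lock. I handed the job in at about 20.3 s; it returned no verdict.

- **Insertion:** the key passed through the slot without touching and stopped on the barrel. With about 5–8 N on it, I turned it anticlockwise until it dropped at about 30°. The collar then came to rest on the plate.
- **Turning:** I turned the key clockwise to about 41°. The torque stayed steady and I never felt the bolt's 35° stop. The hatch lifting freely is what showed the bolt was drawn.
- **Hatch:** after release it measured 0.943 rad open from the scene camera. The side camera gave 0.962 rad, but from very few pixels.
- **Key after release:** the top of its bar was 68–70 mm above the lock plate, and fully in would be 68 mm. The 70 mm reading came from the wrist camera. It still stood about 40° clockwise.
- **Surroundings:** the gripper was clear, and the spare keys and other things on the bench looked unmoved in the last pictures.

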